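# Lay out the card-stamping place in the craft room

### The arm

A 6-joint arm with a two-finger parallel gripper is mounted at the origin on the work surface. World frame = base frame: x ahead of the robot, y to its left, z up, the work surface at z = 0. Lengths are in m, angles in rad, forces in N, time in s.
With the tool pointing down it reaches from about 0.325 to 0.9 m from the base axis. Payload 6.1 kg.
Tool frame: the origin (TCP) lies between the finger pads; the fingertips stand 8 mm ahead of it and the grasp point (between the pads) lies 11 mm behind it (robot.nose_length is the distance from the TCP to the fingertips, in m); z points along the fingers, y is the line along which they close (so a half turn about z gives the same grasp; the last joint's range is limited). The gripper opens to 87 mm and grips with 3 to 60 N. Pads are 19 mm wide; open, the fingers measure 117 mm over their backs; the gripper's body (75 mm by 190 mm) begins 51 mm behind the grasp point.
Start: joints at [1.201, 0.22, 1.526, -0, 1.395, -0.126], TCP at [0.151, 0.607, 0.231] pointing down, gripper open.
Joint ranges: [-2.98, 2.98], [-0.91, 2.08], [0.09, 2.57], [-1.24, 4.39], [0.2, 2.65], [-2.68, 2.68]. Speed limits (rad/s): [2.57, 2.57, 3.01, 3.14, 3.14, 3.14].

### API

Orientations are given as a unit quaternion [w, x, y, z].
In Python, from bench import robot gives the robot as it stands.
- The arm moves only by the tool send_rows, never from a script. Its argument "motion" is a list of rows, each an object of numbers: "x", "y", "z": the shift along the tool's x, y, z in cm; "rx", "ry", "rz": the turn, a rotation vector about the tool's x, y, z in rad; "jaw": the closure, from 0 (fully open) to 1 (shut). In form: [{"x": .., "y": .., "z": .., "rx": .., "ry": .., "rz": .., "jaw": ..}, ...]. A call has 1 to 5 rows; each row is the pose to reach, as a shift and turn from the pose commanded when the call began, along the tool's axes at that moment; what a row does not reach only later rows make up. A row lasts 1/8 s, in which the tool goes at most 62.5 mm and 10.7 degrees, less where a joint would pass 70% of its speed; a pose out of reach is approached as far as the arm can. A call with a gripper value outside its range is refused whole. The fingers move at their own pace and stop on an object; the grip force is fixed at half the most. Time passes only in rows, so rows that repeat a pose let the fingers close. It gives the time, the measured TCP pose, the force, the opening and the grip force at its end, in the units of the state.
- robot.observe(): the state, without advancing time (a new reading comes with each control period).
- robot.camera(name): name is "scene" or "side" or "wrist"; returns a dict with "pixels" (384x512x3 uint8, red, green, blue), "fx", "fy", "cx", "cy" (pixels), "eye" and "orientation" of the camera in the world. Camera axes: x right, y down, z forward; pixel columns grow to the right and rows downward; lengths in m; the calibration is good to about 2 mm. A picture is of the moment at which its call begins. There is no depth.
- robot.job_done(): hands the job in; it is judged then, once.
The state is a dict: "time_s": time; "joints": joint angles; "qd": joint speeds; "tau": joint torques, N m; "tool_pos": TCP position; "tool_rot": TCP orientation; "wrist_force": force on the tool from outside, world axes, zero at the start; "wrist_torque": the same for the moment, N m; "gripper_width": opening from 0.0 (shut) to 1.0 (fully open); "grip_force": force on a finger pad.
Only numpy, scipy, OpenCV 4.12 (cv2) and the standard library are available. Lean on these libraries where they do the work, as an engineer would, in place of code of your own. Each camera call takes 0.05 s, during which the arm holds its last target. There are 200 camera calls.

### The job

Set up the place for stamping gift cards, seen from the robot's side of the table: lay the ink pad on the middle of the cutting mat with its long sides along the mat's long sides, and stand the stamp upright on the middle of the ink pad. Stand the glue jar on the mat to the left of the ink pad and lay the roll of tape flat on the mat to the right of it, both in line with the pad along the mat's long centre line and each halfway between the pad and that short edge of the mat; put the stapler upright on the middle of the stack of cards, lengthwise along the cards. Leave the bowl of buttons and the knife where they are.

Things in the scene. Friction and masses are not known exactly. Their poses are not given: they have to be found in the camera images.
- ink_pad: Ink pad: flat steel tin 76 mm long (its y), 52 mm wide (its x), 16 mm high, with a blue felt face on top on which things stand at 16 mm. Loose, about 90 g; lies on the table at the start. Origin: centre of the underside, z up. Grip it across the 52 mm.
- stamp: Hand stamp: wooden block 40 mm (x) by 30 mm (y) by 16 mm high, with a turned round wooden handle on top, widest (24 mm) at 48 mm and 22 mm wide at 38 mm above the underside; 58 mm high in all. Loose, about 50 g, stands upright at the start. Origin: centre of the underside, z up.
- glue_jar: Glue jar: upright white plastic cylinder, 40 mm across, with a black lid also 40 mm across, 60 mm high in all (shallow neck at 44 to 48 mm). Loose, about 90 g. Origin: centre of the underside, z up.
- tape: Roll of brown tape lying flat: ring 52 mm outside, 28 mm hole, 20 mm high. Loose, about 35 g. Origin: centre of the underside, z up.
- stapler: Small black stapler standing on its base: 80 mm long (x), 26 mm wide (y), 41 mm high; the top 16 mm (25 to 41 mm up) is a solid 26 mm wide arm, the base plate (0 to 6 mm) is also 26 mm wide. Loose, about 120 g. Origin: centre of the underside, z up. Which end points which way does not matter.
- mat: Dark cutting mat, fixed to the table, 240 mm (y) by 160 mm (x), 3 mm thick, with a thin white border line. Origin: centre of the underside; its x points away from the robot (turned up to 0.22 rad), its y to the left as seen from the robot, z up. Halfway between a centred ink pad and a short edge is 79 mm from the mat's centre along y (+ left, - right).
- cards: Stack of blank brown and white cards, fixed, 110 mm (x) by 80 mm (y), 24 mm high; stands left or right of the mat, its x pointing roughly away from the robot (turned up to 0.2 rad). Origin: centre of the underside, z up; the top is at 24 mm.
- bowl: Bystander: small wooden bowl of buttons, 90 mm across, 36 mm high, loose, on the other side of the mat from the cards. Origin: centre of the underside.
- knife: Bystander: closed grey utility knife with a dark steel nose lying far to the right of the mat, 104 mm long (y), 22 mm wide, 18 mm high, loose. Origin: centre of the underside.
Mind the look-alikes: they are no part of the job. Leave any blue or purple look-alike of the stamp alone.

How it is judged:
By the outcome, as a careful person would: the job done as asked, in the order asked, and still so for the second after the job is handed in, with the robot touching nothing.
It also fails if it takes over 128 s, if anything falls off the work surface, if the arm or the gripper's body presses on something with over 40 N, if the wrist force passes 120 N, or if a joint passes its speed limit or range.

## Working session

There is one attempt and no reset: what is moved stays moved. The work goes in short steps, Python scripts to look and compute and a tool call to move; the robot and the scene stay as the last step left them, time stands still between calls to the robot, and variables do not carry over. Pictures are saved under pics/ and viewed, at most 14 in all, crops included, and the job is handed in when it is done.

Besides the shell and the picture viewer there is one more tool, called as a command line: name --argument value ..., lists and objects as JSON in quotes. send_rows: Moves the arm, as the interface text tells. Its arguments: {"type":"object","properties":{"motion":{"type":"array","items":{"type":"object","properties":{"x":{"type":"number"},"y":{"type":"number"},"z":{"type":"number"},"rx":{"type":"number"},"ry":{"type":"number"},"rz":{"type":"number"},"jaw":{"type":"number"}}}}},"required":["motion"]}

```bash
mkdir -p pics; ls; cat > h.py <<'E'
import numpy as np, cv2
from scipy.spatial.transform import Rotation as R
from bench import robot
def rot(q): return R.from_quat([q[1],q[2],q[3],q[0]]).as_matrix()
def ray(c,u,v):
    d=np.array([(u-c["cx"])/c["fx"],(v-c["cy"])/c["fy"],1.]); return np.array(c["eye"]),rot(c["orientation"])@d
def onz(c,u,v,z):
    e,d=ray(c,u,v); return e+d*(z-e[2])/d[2]
def proj(c,p):
    q=rot(c["orientation"]).T@(np.array(p)-c["eye"]); return q[0]/q[2]*c["fx"]+c["cx"],q[1]/q[2]*c["fy"]+c["cy"]
def tri(c1,p1,c2,p2):
    e1,d1=ray(c1,*p1); e2,d2=ray(c2,*p2)
    s=np.linalg.lstsq(np.c_[d1,-d2],e2-e1,rcond=None)[0]
    a,b=e1+s[0]*d1,e2+s[1]*d2; return (a+b)/2,np.linalg.norm(a-b)
def save(c,n): cv2.imwrite("pics/"+n,cv2.cvtColor(c["pixels"],cv2.COLOR_RGB2BGR))
E
python3 - <<'E'
from h import *
import pickle
print(robot.observe())
for n in ["scene","side","wrist"]:
    c=robot.camera(n); save(c,n+"0.png"); pickle.dump(c,open(n+"0.pkl","wb")); print(n,c["fx"],c["eye"],c["orientation"])
a=np.vstack([cv2.imread("pics/scene0.png"),cv2.imread("pics/side0.png")])
E
```

```text
pics
{'time_s': 0.0, 'joints': array([ 1.20091603e+00,  2.21214335e-01,  1.52762665e+00, -2.77488183e-06,
        1.39471407e+00, -1.26112055e-01]), 'qd': array([ 0.00191346,  0.00020411,  0.00202311, -0.00085301, -0.00071144,
        0.00065441]), 'tau': array([-1.51107079e-04, -4.94618762e+01, -3.87376606e+01,  6.98140869e-02,
        5.69750648e-02, -1.39164190e-04]), 'tool_pos': array([0.15063772, 0.60593901, 0.22943634]), 'tool_rot': array([-2.39523056e-04,  1.21582264e-01,  9.92580873e-01, -9.51515732e-04]), 'wrist_force': array([0.30355917, 0.09912343, 0.15772583]), 'wrist_torque': array([-0.04141603,  0.02653921, -0.0092377 ]), 'grip_force': 0.0, 'gripper_width': 1.0022890195049163}
scene 444.73607337960175 [1.1450405  1.04830537 0.87337527] [-0.11755735  0.24927919  0.85083335 -0.44735083]
side 362.87938262107724 [ 0.34998924 -0.82100047  0.87241459] [-0.38707482  0.91709487 -0.08823185  0.03640356]
wrist 306.7238204243979 [0.08643139 0.62129475 0.38410005] [0.09794645 0.78185334 0.61102255 0.07591637]
```

View pics/scene0.png

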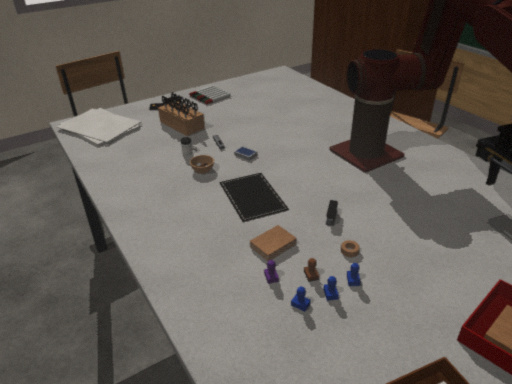

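View pics/side0.png

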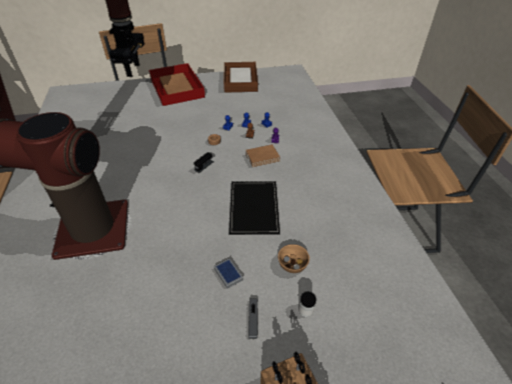

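Scene view: ink pad (246,153), mat (253,195), cards (273,242), stapler (332,212), tape (350,248), jar (186,148), bowl (203,164), knife (218,142).
Stamp candidates: brown (312,268), purple (271,271), blue (300,298), (331,288), (354,273). I choose the brown one, (250,131) in the side view, where the pad is (229,271), jar (308,303), tape (214,140) and stapler (204,161).

```bash
python3 - <<'E'
from h import *
import pickle
s,d=[pickle.load(open(n+"0.pkl","rb")) for n in("scene0","side0")]
im=[cv2.resize(s["pixels"][195:325,225:395],None,fx=4,fy=4,interpolation=cv2.INTER_CUBIC)]
im.append(cv2.resize(d["pixels"][100:180,180:300],(680,453),interpolation=cv2.INTER_CUBIC))
cv2.imwrite("pics/crop1.png",cv2.resize(np.vstack(im)[:,:,::-1],(415,595)))
P={"pad":((246,153.5),(229,271)),"matc":((253,195),(254.5,207)),"cardsc":((273,239),(263,155)),"stamp":((312,267),(250.5,131)),"jar":((186,147),(307.5,303)),"tape":((350,248),(214.5,139.5)),"stapler":((332,212),(204,161)),"bowl":((203,163),(293,258)),"knife":((218,142),(253,317))}
for k,(a,b) in P.items():
    p,e=tri(s,a,d,b); print(k,p.round(3),round(e,4))
E
```

```text
Traceback (most recent call last):
FileNotFoundError: [Errno 2] No such file or directory: 'scene00.pkl'
```

```bash
python3 - <<'E'
from h import *
import pickle
s,d=[pickle.load(open(n+"0.pkl","rb")) for n in("scene","side")]
cv2.imwrite("pics/crop1.png",cv2.resize(s["pixels"][195:325,225:395],None,fx=4,fy=4,interpolation=cv2.INTER_CUBIC)[:,:,::-1])
P={"pad":((246,153.5),(229,271)),"matc":((253,195),(254.5,207)),"cardsc":((273,239),(263,155)),"stamp":((312,267),(250.5,131)),"jar":((186,147),(307.5,303)),"tape":((350,248),(214.5,139.5)),"stapler":((332,212),(204,161)),"bowl":((203,163),(293,258)),"knife":((218,142),(253,317))}
for k,(a,b) in P.items():
    p,e=tri(s,a,d,b); print(k,p.round(3),round(e,4))
w=robot.camera("wrist");o=robot.observe();T=rot(o["tool_rot"])
print("cam in tool",T.T@(np.array(w["eye"])-o["tool_pos"]),(T.T@rot(w["orientation"])).round(3))
E
```

```text
pad [ 0.396 -0.244  0.006] 0.0032
matc [ 0.515 -0.006 -0.003] 0.0069
cardsc [0.597 0.236 0.016] 0.0063
stamp [0.578 0.393 0.021] 0.008
jar [ 0.579 -0.39   0.025] 0.0
tape [0.43  0.382 0.007] 0.0048
stapler [0.375 0.238 0.02 ] 0.0041
bowl [ 0.579 -0.248  0.024] 0.004
knife [ 0.438 -0.391  0.004] 0.0014
cam in tool [ 0.06606294 -0.00097831 -0.15437801] [[-0.    -0.969 -0.246]
 [ 1.    -0.001  0.   ]
 [-0.    -0.246  0.969]]
```

View pics/crop1.png

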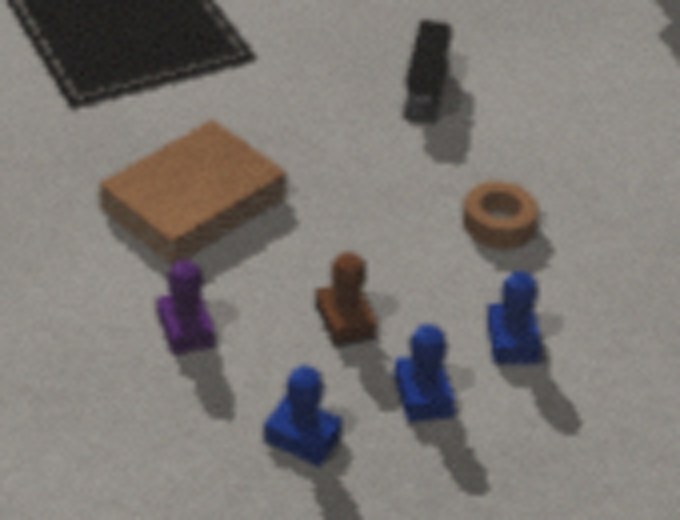

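The crop shows the brown stamp at (346,300), clearly distinct from the purple (187,305) and blue ones.

```bash
cat >> h.py <<'E'
def state():
    o=robot.observe(); return np.array(o["tool_pos"]),rot(o["tool_rot"]),o
def go(x,y,z,a,frm=None):
    """cm shift and turn in tool axes; a: yaw, tool x=(-cos a,-sin a,0). frm=(x,y,z,a) or measured"""
    M=lambda a:np.array([[-np.cos(a),-np.sin(a),0],[-np.sin(a),np.cos(a),0],[0,0,-1]])
    if frm is None: p,T,_=state()
    else: p,T=np.array(frm[:3]),M(frm[3])
    s=T.T@(np.array([x,y,z])-p)*100; r=R.from_matrix(T.T@M(a)).as_rotvec()
    print("xyz cm",s.round(2),"r",r.round(3),"rows",np.ceil(max(np.linalg.norm(s)/6.25,np.linalg.norm(r)/.186)))
def yaw():
    T=state()[1]; return np.arctan2(-T[1,0],-T[0,0])
E
python3 - <<'E'
from h import *
go(.45,.2,.30,0)
E
```

```text
xyz cm [-38.84 -32.2   -6.98] r [-0.001 -0.    -0.244] rows 9.0
```

send_rows --motion '[{"x": -20,"y": -16,"z": -3.5},{"x": -20,"y": -16,"z": -3.5},{"x": -20,"y": -16,"z": -3.5},{"x": -20,"y": -16,"z": -3.5},{"x": -20,"y": -16,"z": -3.5}]'

```text
invalid input
```

send_rows --motion '[{"x": -19,"y": -16,"z": -3.5,"rz": -0.244},{"x": -19,"y": -16,"z": -3.5,"rz": -0.244},{"x": -19,"y": -16,"z": -3.5,"rz": -0.244},{"x": -19,"y": -16,"z": -3.5,"rz": -0.244},{"x": -19,"y": -16,"z": -3.5,"rz": -0.244}]'

```text
invalid input
```

```bash
python3 - <<'E'
from h import *
import pickle
p,T,o=state(); print(p,o["time_s"],yaw())
c=robot.camera("wrist"); save(c,"w1.png"); pickle.dump(c,open("w1.pkl","wb"))
E
```

```text
[0.15072807 0.60616871 0.22984832] 0.2 -0.24377223546843158
```

View pics/w1.png

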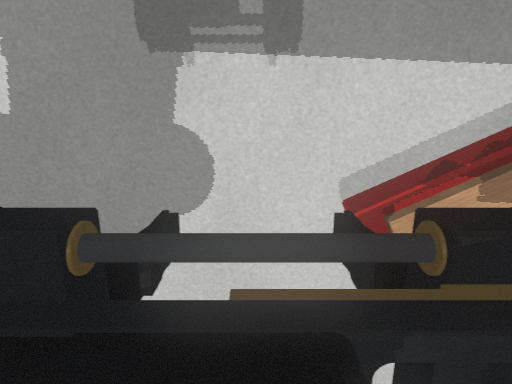

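The wrist view's lower half (rows >205) is blocked by the gripper, so usable ground is the upper half. The move needs all fields.

```bash
python3 - <<'E'
from h import *
go(.56,.22,.36,0)
E
```

```text
xyz cm [-49.04 -27.61 -12.98] r [-0.001 -0.    -0.244] rows 10.0
```

send_rows --motion '[{"x": -24,"y": -14,"z": -7,"rx": 0,"ry": 0,"rz": 0,"jaw": 0},{"x": -24,"y": -14,"z": -7,"rx": 0,"ry": 0,"rz": 0,"jaw": 0},{"x": -24,"y": -14,"z": -7,"rx": 0,"ry": 0,"rz": 0,"jaw": 0},{"x": -24,"y": -14,"z": -7,"rx": 0,"ry": 0,"rz": 0,"jaw": 0},{"x": -24,"y": -14,"z": -7,"rx": 0,"ry": 0,"rz": 0,"jaw": 0}]'

```text
time_s: 0.88
tool_pos: [0.3519, 0.4108, 0.3016]
tool_rot: [0.001, 0.123, 0.992, 0.0]
wrist_force: [-0.1, 0.8, -0.9]
gripper_width: 0.999
grip_force: 0.0
```

```bash
python3 - <<'E'
from h import *
print(state()[0],state()[2]["time_s"]); go(.56,.22,.36,0)
E
```

```text
[0.35194167 0.41082679 0.30161602] 0.875
xyz cm [-24.83 -13.44  -5.82] r [ 0.001  0.001 -0.246] rows 5.0
```

send_rows --motion '[{"x": -24,"y": -13,"z": -6,"rx": 0,"ry": 0,"rz": -0.244,"jaw": 0},{"x": -24,"y": -13,"z": -6,"rx": 0,"ry": 0,"rz": -0.244,"jaw": 0},{"x": -24,"y": -13,"z": -6,"rx": 0,"ry": 0,"rz": -0.244,"jaw": 0},{"x": -24,"y": -13,"z": -6,"rx": 0,"ry": 0,"rz": -0.244,"jaw": 0},{"x": -24,"y": -13,"z": -6,"rx": 0,"ry": 0,"rz": -0.244,"jaw": 0}]'

```text
time_s: 1.5
tool_pos: [0.5535, 0.2261, 0.3611]
tool_rot: [0.0, 0.001, 1.0, -0.0]
wrist_force: [-0.4, 0.1, -0.1]
gripper_width: 1.001
grip_force: 0.0
```

```bash
python3 - <<'E'
from h import *
import pickle
c=robot.camera("wrist"); c=robot.camera("wrist"); save(c,"w2.png"); pickle.dump(c,open("w2.pkl","wb"))
print(state()[0],state()[2]["time_s"],yaw()); 
go(.56,-.22,.36,0)
E
```

```text
[0.55403343 0.22566686 0.36094266] 1.6 -0.00430328882075679
xyz cm [ -0.79 -44.56   0.13] r [-0.001  0.001 -0.004] rows 8.0
```

View pics/w2.png

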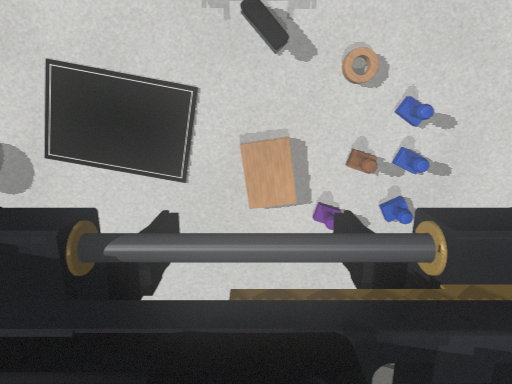

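Wrist view at left: mat corners (47,60),(197,87),(186,181),(46,157); cards (269,173); brown stamp (362,160); tape (360,65); stapler (264,24). Now look on the right.

send_rows --motion '[{"x": 0,"y": -22,"z": 0,"rx": 0,"ry": 0,"rz": 0,"jaw": 0},{"x": 0,"y": -22,"z": 0,"rx": 0,"ry": 0,"rz": 0,"jaw": 0},{"x": 0,"y": -22,"z": 0,"rx": 0,"ry": 0,"rz": 0,"jaw": 0},{"x": 0,"y": -22,"z": 0,"rx": 0,"ry": 0,"rz": 0,"jaw": 0}]'

```text
time_s: 2.1
tool_pos: [0.5508, 0.0067, 0.3603]
tool_rot: [-0.0, 0.001, 1.0, -0.0]
wrist_force: [-0.5, -0.2, -0.5]
gripper_width: 0.999
grip_force: 0.0
```

```bash
python3 - <<'E'
from h import *
import pickle
c=robot.camera("wrist"); c=robot.camera("wrist"); pickle.dump(c,open("w3.pkl","wb"))
E
```

send_rows --motion '[{"x": 0,"y": -22,"z": 0,"rx": 0,"ry": 0,"rz": 0,"jaw": 0},{"x": 0,"y": -22,"z": 0,"rx": 0,"ry": 0,"rz": 0,"jaw": 0},{"x": 0,"y": -22,"z": 0,"rx": 0,"ry": 0,"rz": 0,"jaw": 0},{"x": 0,"y": -22,"z": 0,"rx": 0,"ry": 0,"rz": 0,"jaw": 0}]'

```text
time_s: 2.7
tool_pos: [0.5515, -0.2125, 0.36]
tool_rot: [-0.0, 0.0, 1.0, 0.0]
wrist_force: [-0.2, 0.2, 1.1]
gripper_width: 1.004
grip_force: 0.0
```

```bash
python3 - <<'E'
from h import *
import pickle
c=robot.camera("wrist"); c=robot.camera("wrist"); pickle.dump(c,open("w4.pkl","wb"))
print(state()[0],state()[2]["time_s"],yaw())
d=pickle.load(open("w3.pkl","rb"))
cv2.imwrite("pics/w34.png",np.vstack([d["pixels"][:280],c["pixels"][:280]])[:,:,::-1])
E
```

```text
[ 0.55141771 -0.21300436  0.35970877] 2.8 -0.0025207695153328246
```

View pics/w34.png

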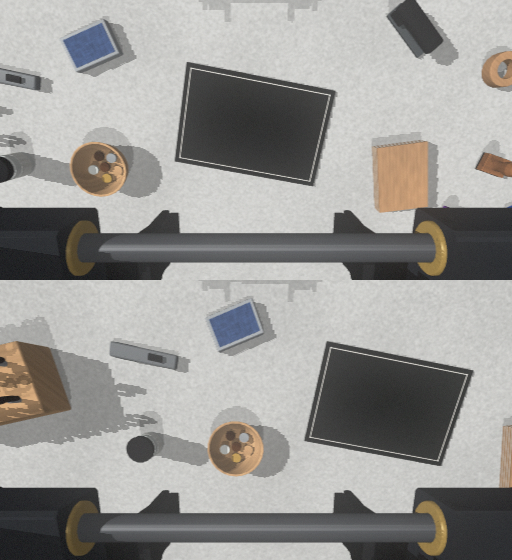

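Both views show the mat; pad at (91,45) / (235,324-280=44), jar lid (140,448-280), bowl (99,168), stapler (413,27) in the upper one. Now measuring by masks.

```bash
cat > m.py <<'E'
from h import *
import pickle
def load(n): return pickle.load(open(n+".pkl","rb"))
def mask(c,kind):
    h=cv2.cvtColor(c["pixels"],cv2.COLOR_RGB2HSV).astype(int);H,S,V=h[...,0],h[...,1],h[...,2]
    m={"dark":V<75,"blue":(H>100)&(H<130)&(S>80),"brown":((H<20)|(H>172))&(S>80)}[kind].astype(np.uint8)
    return cv2.morphologyEx(m,cv2.MORPH_OPEN,np.ones((3,3)))
def blob(c,kind,u,v,lim=206):
    m=mask(c,kind); m[lim:]=0
    n,l,st,ce=cv2.connectedComponentsWithStats(m)
    k=min(range(1,n),key=lambda i:np.hypot(*(ce[i]-[u,v]))+(1e3 if st[i,4]<60 else 0))
    cn=max(cv2.findContours((l==k).astype(np.uint8),cv2.RETR_EXTERNAL,cv2.CHAIN_APPROX_NONE)[0],key=cv2.contourArea)
    return cn[:,0].astype(np.float32),ce[k],st[k]
def wrect(c,cn,z):
    """min-area rectangle of contour cast to plane z -> centre, long, short, angle of long axis"""
    w=np.float32([onz(c,u,v,z)[:2] for u,v in cn])*1000
    b=cv2.boxPoints(cv2.minAreaRect(w)); e=[b[1]-b[0],b[2]-b[1]]; e.sort(key=np.linalg.norm)
    a=np.arctan2(e[1][1],e[1][0])%np.pi
    return b.mean(0)/1000,np.linalg.norm(e[1]),np.linalg.norm(e[0]),a
E
python3 - <<'E'
from m import *
C={k:load(k) for k in("w2","w3","w4")}
L=[("mat","dark",.003,("w2",120,120),("w3",255,125),("w4",390,125)),
("cards","brown",.024,("w2",269,173),("w3",402,176)),
("pad","blue",.016,("w3",91,45),("w4",235,45)),
("jar","dark",.06,("w4",140,168)),
("tape","brown",.02,("w2",360,65)),
("stapler","dark",.041,("w2",264,24),("w3",413,27)),
("stamp","brown",.016,("w2",360,160))]
cen={}
for n,k,z,*vs in L:
    for v,u,w in vs:
        cn,ce,st=blob(C[v],k,u,w); r=wrect(C[v],cn,z); q=cv2.minAreaRect(cn)[0]
        print(n,v,"px",np.round(q,1),"bb",st,"c",r[0].round(4),"L",round(float(r[1]),1),round(float(r[2]),1),"ang",round(float(r[3]),3))
        cen.setdefault(n,[]).append((C[v],q))
for n,v in cen.items():
    if len(v)>1: p,e=tri(*v[0],*v[-1]); print(n,p.round(4),round(e,4))
E
```

```text
mat w2 px [115.7 121.1] bb [   50    66   140   110 11708] c [ 0.5161 -0.0038] L 219.7 141.2 ang 1.385
mat w3 px [251.5 125.2] bb [  182    70   146   109 11671] c [ 0.5164 -0.0034] L 219.8 141.0 ang 1.384
mat w4 px [387.9 125.3] bb [  312    69   153   110 11742] c [ 0.5164 -0.0032] L 219.9 141.1 ang 1.385
cards w2 px [268.5 173.1] bb [ 241  138   55   68 3079] c [0.5979 0.2426] L 109.5 78.2 ang 0.132
cards w3 px [402.2 174.1] bb [ 377  142   51   64 2996] c [0.5972 0.242 ] L 107.6 80.0 ang 0.131
pad w3 px [88.6 45.2] bb [  65   24   48   42 1234] c [ 0.3942 -0.2492] L 63.3 40.8 ang 1.938
pad w4 px [234.2  44.4] bb [ 211   24   48   42 1240] c [ 0.3943 -0.2491] L 63.7 40.7 ang 1.939
jar w4 px [140.3 168.8] bb [127 156  27  26 539] c [ 0.5752 -0.3915] L 39.5 37.0 ang 2.303
tape w2 px [360.   64.5] bb [343  47  35  36 721] c [0.43   0.3807] L 51.5 50.1 ang 1.637
stapler w2 px [264.3  21.4] bb [ 241    0   47   49 1090] c [0.3748 0.235 ] L 79.0 27.2 ang 0.757
stapler w3 px [416.1  27.2] bb [ 391    0   51   53 1325] c [0.3775 0.2291] L 78.4 36.3 ang 0.742
stamp w2 px [362.6 161.8] bb [347 150  30  23 460] c [0.58   0.3985] L 48.2 29.0 ang 1.234
mat [ 0.5134 -0.004   0.0113] 0.0022
cards [0.595  0.2428 0.0212] 0.0039
pad [ 0.3941 -0.2489  0.0168] 0.0001
stapler [0.3725 0.2351 0.0274] 0.0026
```

```bash
python3 - <<'E'
from h import *
p,T,o=state(); print(np.round(o["joints"],3),yaw())
for a in(-1.204,1.938): go(.394,-.249,.10,a)
E
```

```text
[-0.502  0.089  1.435 -0.     1.619 -2.07 ] -0.0025207695153328246
xyz cm [15.71 -3.64 25.99] r [-0.000e+00 -1.000e-03  1.201e+00] rows 7.0
xyz cm [15.71 -3.64 25.99] r [ 1.000e-03 -1.000e-03 -1.941e+00] rows 11.0
```

send_rows --motion '[{"x": 15.5,"y": -3.5,"z": 20,"rx": 0,"ry": 0,"rz": 0.9,"jaw": 0},{"x": 15.5,"y": -3.5,"z": 20,"rx": 0,"ry": 0,"rz": 0.9,"jaw": 0},{"x": 15.5,"y": -3.5,"z": 20,"rx": 0,"ry": 0,"rz": 0.9,"jaw": 0},{"x": 15.5,"y": -3.5,"z": 20,"rx": 0,"ry": 0,"rz": 0.9,"jaw": 0},{"x": 15.5,"y": -3.5,"z": 20,"rx": 0,"ry": 0,"rz": 0.9,"jaw": 0}]'

```text
time_s: 3.42
tool_pos: [0.3924, -0.2418, 0.1552]
tool_rot: [-0.005, 0.437, 0.899, 0.002]
wrist_force: [0.2, -0.8, 0.5]
gripper_width: 1.0
grip_force: 0.0
```

```bash
python3 - <<'E'
from h import *
print(state()[0],yaw()); go(.394,-.249,.07,-1.204)
E
```

```text
[ 0.39241093 -0.24182088  0.15523834] -0.9051208766416643
xyz cm [-0.75 -0.31  8.52] r [-0.003 -0.01   0.299] rows 2.0
```

send_rows --motion '[{"x": 0,"y": 0,"z": 9,"rx": 0,"ry": 0,"rz": 0.3,"jaw": 0},{"x": 0,"y": 0,"z": 9,"rx": 0,"ry": 0,"rz": 0.3,"jaw": 0},{"x": 0,"y": 0,"z": 9,"rx": 0,"ry": 0,"rz": 0.3,"jaw": 0},{"x": 0,"y": 0,"z": 9,"rx": 0,"ry": 0,"rz": 0.3,"jaw": 0}]'

```text
time_s: 3.92
tool_pos: [0.3979, -0.2461, 0.0719]
tool_rot: [0.001, 0.563, 0.826, 0.0]
wrist_force: [0.9, -1.5, 0.1]
gripper_width: 0.999
grip_force: 0.0
```

```bash
python3 - <<'E'
from h import *
print(state()[0],yaw()); go(.394,-.249,.0115,-1.204)
E
```

```text
[ 0.39788014 -0.24608913  0.0719317 ] -1.196228107174641
xyz cm [-0.12 -0.47  6.04] r [0.001 0.002 0.008] rows 1.0
```

send_rows --motion '[{"x": -0.1,"y": -0.5,"z": 3,"rx": 0,"ry": 0,"rz": 0.01,"jaw": 0},{"x": -0.1,"y": -0.5,"z": 5.5,"rx": 0,"ry": 0,"rz": 0.01,"jaw": 0},{"x": -0.1,"y": -0.5,"z": 6.0,"rx": 0,"ry": 0,"rz": 0.01,"jaw": 0},{"x": -0.1,"y": -0.5,"z": 6.0,"rx": 0,"ry": 0,"rz": 0.01,"jaw": 0}]'

```text
time_s: 4.42
tool_pos: [0.3933, -0.2497, 0.0119]
tool_rot: [0.001, 0.568, 0.823, -0.0]
wrist_force: [0.3, -1.1, 0.2]
gripper_width: 0.999
grip_force: 0.0
```

send_rows --motion '[{"x": 0,"y": 0,"z": 0,"rx": 0,"ry": 0,"rz": 0,"jaw": 1},{"x": 0,"y": 0,"z": 0,"rx": 0,"ry": 0,"rz": 0,"jaw": 1},{"x": 0,"y": 0,"z": 0,"rx": 0,"ry": 0,"rz": 0,"jaw": 1},{"x": 0,"y": 0,"z": 0,"rx": 0,"ry": 0,"rz": 0,"jaw": 1},{"x": 0,"y": 0,"z": 0,"rx": 0,"ry": 0,"rz": 0,"jaw": 1}]'

```text
time_s: 5.05
tool_pos: [0.3924, -0.2492, 0.0107]
tool_rot: [0.0, 0.569, 0.823, 0.0]
wrist_force: [0.1, -0.6, 0.9]
gripper_width: 0.593
grip_force: 30.0
```

```bash
python3 - <<'E'
from h import *
print(state()[0],yaw()); 
p=state()[0]
# pad along-long-axis offset and centre relative to gripper
print("pad offset along tool x (cm):", state()[1].T@(np.array([.3942,-.2491,.0115])-p)*100)
go(.5163,-.0035,.08,-1.757)
E
```

```text
[ 0.39243553 -0.2492284   0.01068259] -1.2098830603606605
pad offset along tool x (cm): [-0.0503113   0.16963151 -0.08169362]
xyz cm [18.61 20.27 -6.93] r [0.    0.    0.547] rows 5.0
```

Gripped (51.6 mm wide, right). Lift and travel.

send_rows --motion '[{"x": 0,"y": 0,"z": -3,"rx": 0,"ry": 0,"rz": 0,"jaw": 1},{"x": 0,"y": 0,"z": -6,"rx": 0,"ry": 0,"rz": 0,"jaw": 1},{"x": 4,"y": 4,"z": -7,"rx": 0,"ry": 0,"rz": 0.1,"jaw": 1},{"x": 8,"y": 8,"z": -7,"rx": 0,"ry": 0,"rz": 0.25,"jaw": 1},{"x": 11,"y": 12,"z": -7,"rx": 0,"ry": 0,"rz": 0.4,"jaw": 1}]'

```text
time_s: 5.68
tool_pos: [0.4659, -0.1022, 0.0806]
tool_rot: [0.0, 0.723, 0.691, -0.0]
wrist_force: [0.6, -0.8, -1.3]
gripper_width: 0.595
grip_force: 30.0
```

```bash
python3 - <<'E'
from h import *
print(state()[0],yaw()); go(.5163,-.0035,.07,-1.757)
E
```

```text
[ 0.46589912 -0.1022055   0.08062382] -1.614997516389208
xyz cm [10.08  4.6   1.06] r [0.    0.    0.142] rows 2.0
```

send_rows --motion '[{"x": 5,"y": 2.5,"z": 0.5,"rx": 0,"ry": 0,"rz": 0.07,"jaw": 1},{"x": 9,"y": 4.3,"z": 1,"rx": 0,"ry": 0,"rz": 0.14,"jaw": 1},{"x": 9.7,"y": 4.5,"z": 1,"rx": 0,"ry": 0,"rz": 0.14,"jaw": 1},{"x": 9.7,"y": 4.5,"z": 1,"rx": 0,"ry": 0,"rz": 0.14,"jaw": 1},{"x": 9.7,"y": 4.5,"z": 1,"rx": 0,"ry": 0,"rz": 0.14,"jaw": 1}]'

```text
time_s: 6.3
tool_pos: [0.514, -0.0097, 0.0705]
tool_rot: [-0.0, 0.768, 0.641, -0.0]
wrist_force: [-0.0, -0.6, -0.1]
gripper_width: 0.595
grip_force: 30.0
```

```bash
python3 - <<'E'
from h import *
print(state()[0],yaw()); 
# target: pad centre is -0.05cm tool x from TCP
go(.5163+.0005*np.cos(1.757)*-1,-.0035+.0005,.0140,-1.757)
E
```

```text
[ 0.51398095 -0.00972092  0.07048305] -1.750427789363471
xyz cm [0.71 0.12 5.65] r [-0.     0.     0.007] rows 1.0
```

send_rows --motion '[{"x": 0.7,"y": 0.1,"z": 3,"rx": 0,"ry": 0,"rz": 0.007,"jaw": 1},{"x": 0.7,"y": 0.1,"z": 5,"rx": 0,"ry": 0,"rz": 0.007,"jaw": 1},{"x": 0.7,"y": 0.1,"z": 5.5,"rx": 0,"ry": 0,"rz": 0.007,"jaw": 1},{"x": 0.7,"y": 0.1,"z": 5.65,"rx": 0,"ry": 0,"rz": 0.007,"jaw": 1},{"x": 0.7,"y": 0.1,"z": 5.65,"rx": 0,"ry": 0,"rz": 0.007,"jaw": 1}]'

```text
time_s: 6.92
tool_pos: [0.5174, -0.0025, 0.015]
tool_rot: [0.001, 0.77, 0.638, 0.001]
wrist_force: [0.3, 0.8, -0.9]
gripper_width: 0.593
grip_force: 30.0
```

send_rows --motion '[{"x": 0,"y": 0,"z": 0,"rx": 0,"ry": 0,"rz": 0,"jaw": 0.25},{"x": 0,"y": 0,"z": 0,"rx": 0,"ry": 0,"rz": 0,"jaw": 0.25},{"x": 0,"y": 0,"z": -3,"rx": 0,"ry": 0,"rz": 0,"jaw": 0.25},{"x": 0,"y": 0,"z": -9,"rx": 0,"ry": 0,"rz": 0,"jaw": 0.25},{"x": 0,"y": 0,"z": -13,"rx": 0,"ry": 0,"rz": 0,"jaw": 0.25}]'

```text
time_s: 7.55
tool_pos: [0.5177, -0.002, 0.147]
tool_rot: [0.001, 0.77, 0.638, 0.001]
wrist_force: [-0.2, -0.3, -0.5]
gripper_width: 0.745
grip_force: 0.0
```

```bash
python3 - <<'E'
from h import *
print(state()[0],yaw(),state()[2]["time_s"])
c=robot.camera("side"); save(c,"s1.png")
go(.56,.37,.25,-1.571)
E
```

```text
[ 0.51765417 -0.00201176  0.14704085] -1.7565701513283 7.55
xyz cm [37.32 -2.91 -9.76] r [ 0.011  0.001 -0.185] rows 7.0
```

send_rows --motion '[{"x": -9,"y": 0,"z": -13,"rx": 0,"ry": 0,"rz": 0,"jaw": 0.25},{"x": -9,"y": 0,"z": -13,"rx": 0,"ry": 0,"rz": 0,"jaw": 0.25},{"x": -9,"y": 0,"z": -13,"rx": 0,"ry": 0,"rz": 0,"jaw": 0.25},{"x": -9,"y": 0,"z": -13,"rx": 0,"ry": 0,"rz": 0,"jaw": 0.25}]'

```text
time_s: 8.1
tool_pos: [0.5014, -0.0919, 0.277]
tool_rot: [0.003, 0.77, 0.638, 0.001]
wrist_force: [0.8, 0.0, -0.3]
gripper_width: 0.748
grip_force: 0.0
```

```bash
python3 - <<'E'
from m import *
print(state()[0],yaw(),state()[2]["time_s"])
c=robot.camera("wrist");c=robot.camera("wrist"); pickle.dump(c,open("w5.pkl","wb"));save(c,"w5.png")
u,v=proj(c,[.5163,-.0035,.019]); print(u,v)
cn,ce,st=blob(c,"blue",u,v); print(st,wrect(c,cn,.019))
cn,ce,st=blob(c,"dark",u,v+40,206); print(st,wrect(c,cn,.003))
go(.56,.37,.25,-1.571)
E
```

```text
[ 0.5013668  -0.0919124   0.27697984] -1.7588091301936855 8.1
254.4938034386027 88.44008523168749
[ 240   61   32   53 1685] (array([ 0.51783496, -0.00264694], dtype=float32), np.float32(63.41994), np.float32(40.218937), np.float32(1.3834476))
[ 200    0  118  177 1051] (array([ 0.51585937, -0.00959029], dtype=float32), np.float32(224.35077), np.float32(156.3932), np.float32(1.382752))
xyz cm [46.32 -2.6   2.34] r [-0.001 -0.001 -0.186] rows 8.0
```

View pics/w5.png

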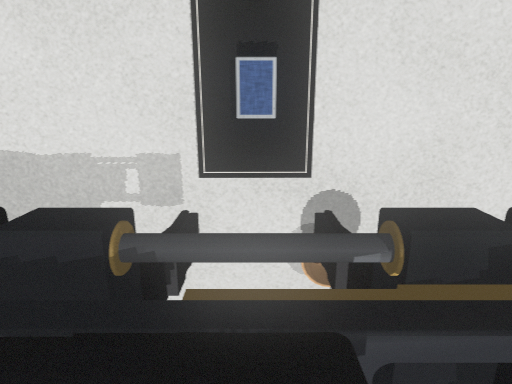

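The picture shows the pad centred on the mat at (256,88), square to it. Next, to the stamp.

send_rows --motion '[{"x": 20,"y": -1,"z": 4,"rx": 0,"ry": 0,"rz": 0,"jaw": 0.25},{"x": 20,"y": -1,"z": 4,"rx": 0,"ry": 0,"rz": 0,"jaw": 0.25},{"x": 20,"y": -1,"z": 4,"rx": 0,"ry": 0,"rz": 0,"jaw": 0.25},{"x": 20,"y": -1,"z": 4,"rx": 0,"ry": 0,"rz": 0,"jaw": 0.25}]'

```text
time_s: 8.7
tool_pos: [0.525, 0.1121, 0.2305]
tool_rot: [-0.002, 0.768, 0.64, -0.002]
wrist_force: [-0.0, 0.2, -0.4]
gripper_width: 0.747
grip_force: 0.0
```

send_rows --motion '[{"x": 22,"y": -2,"z": 4,"rx": 0,"ry": 0,"rz": -0.19,"jaw": 0.25},{"x": 22,"y": -2,"z": 4,"rx": 0,"ry": 0,"rz": -0.19,"jaw": 0.25},{"x": 22,"y": -2,"z": 4,"rx": 0,"ry": 0,"rz": -0.19,"jaw": 0.25},{"x": 22,"y": -2,"z": 4,"rx": 0,"ry": 0,"rz": -0.19,"jaw": 0.25},{"x": 22,"y": -2,"z": 4,"rx": 0,"ry": 0,"rz": -0.19,"jaw": 0.25}]'

```text
time_s: 9.32
tool_pos: [0.5464, 0.3298, 0.1911]
tool_rot: [-0.001, 0.704, 0.71, -0.002]
wrist_force: [0.4, -0.3, -0.6]
gripper_width: 0.752
grip_force: 0.0
```

```bash
python3 - <<'E'
from m import *
print(state()[0],yaw(),state()[2]["time_s"])
c=robot.camera("wrist");c=robot.camera("wrist"); pickle.dump(c,open("w6.pkl","wb"));save(c,"w6.png")
print(proj(c,[.578,.393,.016]))
E
```

```text
[0.54643502 0.32981699 0.19112478] -1.5629355310903106 9.325
(np.float64(286.1486029762631), np.float64(107.7320756680563))
```

View pics/w6.png

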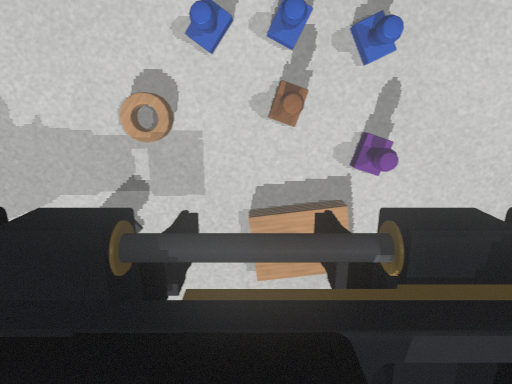

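Close view: brown stamp block at (288,103), handle (292,103); purple at (375,155), blue ones (208,25), (290,20), (377,38); tape ring at (146,117).

```bash
python3 - <<'E'
from m import *
c=load("w6");d=load("w2")
cn,ce,st=blob(c,"brown",288,103); print(st,wrect(c,cn,.016))
for z in(.04,.048,.055): print("handle",onz(c,291.5,103,z))
cn2,_,_=blob(d,"brown",360,160)
print("tri base",tri(c,cv2.minAreaRect(cn)[0],d,(360,160)), "handle",tri(c,(291.5,103),d,(370,165.5)))
cn,ce,st=blob(c,"brown",146,117); print("tape",st,wrect(c,cn,.02),tri(c,cv2.minAreaRect(cn)[0],d,(360,64.5)))
E
```

```text
[269  81  38  45 981] (array([0.58002496, 0.3970909 ], dtype=float32), np.float32(39.30624), np.float32(30.25815), np.float32(1.2451946))
handle [0.5808174  0.39756257 0.04      ]
handle [0.57994989 0.39748079 0.048     ]
handle [0.57919082 0.39740924 0.055     ]
tri base (array([0.58021419, 0.3978415 , 0.00295519]), np.float64(0.002371939280309474)) handle (array([0.57934214, 0.39749304, 0.05163421]), np.float64(0.0004362781252541203))
tape [ 121   93   48   49 1352] (array([0.43047246, 0.3823841 ], dtype=float32), np.float32(49.52537), np.float32(48.98884), np.float32(1.50585)) (array([0.428678  , 0.38248907, 0.01431207]), np.float64(0.0003072272060010924))
```

```bash
python3 - <<'E'
from h import *
go(.580,.3973,.11,-1.897)
E
```

```text
xyz cm [6.99 3.31 8.23] r [-0.002  0.002  0.331] rows 2.0
```

send_rows --motion '[{"x": 7,"y": 3.3,"z": 8,"rx": 0,"ry": 0,"rz": 0.33,"jaw": 0.3},{"x": 7,"y": 3.3,"z": 8,"rx": 0,"ry": 0,"rz": 0.33,"jaw": 0.3},{"x": 7,"y": 3.3,"z": 8,"rx": 0,"ry": 0,"rz": 0.33,"jaw": 0.3},{"x": 7,"y": 3.3,"z": 8,"rx": 0,"ry": 0,"rz": 0.33,"jaw": 0.3}]'

```text
time_s: 9.93
tool_pos: [0.5815, 0.3966, 0.1147]
tool_rot: [0.0, 0.812, 0.583, 0.0]
wrist_force: [0.3, 0.8, 0.3]
gripper_width: 0.697
grip_force: 0.0
```

```bash
python3 - <<'E'
from h import *
print(state()[0]);go(.580,.3973,.032,-1.897)
E
```

```text
[0.58150475 0.39658194 0.11473968]
xyz cm [ 0.02 -0.17  8.27] r [0.001 0.    0.001] rows 2.0
```

send_rows --motion '[{"x": 0,"y": -0.1,"z": 4,"rx": 0,"ry": 0,"rz": 0,"jaw": 0.3},{"x": 0,"y": -0.1,"z": 7.5,"rx": 0,"ry": 0,"rz": 0,"jaw": 0.3},{"x": 0,"y": -0.1,"z": 8.2,"rx": 0,"ry": 0,"rz": 0,"jaw": 0.3},{"x": 0,"y": -0.1,"z": 8.2,"rx": 0,"ry": 0,"rz": 0,"jaw": 0.3}]'

```text
time_s: 10.42
tool_pos: [0.5811, 0.398, 0.0342]
tool_rot: [0.0, 0.813, 0.583, 0.001]
wrist_force: [0.1, -0.5, 1.0]
gripper_width: 0.7
grip_force: 0.0
```

send_rows --motion '[{"x": 0,"y": 0,"z": 0,"rx": 0,"ry": 0,"rz": 0,"jaw": 0.6},{"x": 0,"y": 0,"z": 0,"rx": 0,"ry": 0,"rz": 0,"jaw": 1},{"x": 0,"y": 0,"z": 0,"rx": 0,"ry": 0,"rz": 0,"jaw": 1},{"x": 0,"y": 0,"z": 0,"rx": 0,"ry": 0,"rz": 0,"jaw": 1},{"x": 0,"y": 0,"z": 0,"rx": 0,"ry": 0,"rz": 0,"jaw": 1}]'

```text
time_s: 11.05
tool_pos: [0.5799, 0.3984, 0.0321]
tool_rot: [-0.0, 0.812, 0.583, -0.0]
wrist_force: [-0.9, -0.3, 1.7]
gripper_width: 0.244
grip_force: 29.8
```

```bash
python3 - <<'E'
from h import *
p,T,o=state();print(p,o["gripper_width"]);go(.5175,-.003,.11,-1.757)
print(T.T@(np.array([.580,.3973,.032])-p)*100)
E
```

```text
[0.5798792  0.39844508 0.03207241] 0.2443860449108109
xyz cm [-40.03   6.94  -7.79] r [-0.    0.   -0.14] rows 7.0
[-0.10461225  0.04810763  0.00723299]
```

send_rows --motion '[{"x": 0,"y": 0,"z": -3,"rx": 0,"ry": 0,"rz": 0,"jaw": 1},{"x": 0,"y": 0,"z": -7,"rx": 0,"ry": 0,"rz": 0,"jaw": 1},{"x": -4,"y": 1,"z": -9,"rx": 0,"ry": 0,"rz": 0,"jaw": 1},{"x": -9,"y": 2,"z": -9,"rx": 0,"ry": 0,"rz": 0,"jaw": 1},{"x": -14,"y": 2.5,"z": -9,"rx": 0,"ry": 0,"rz": 0,"jaw": 1}]'

```text
time_s: 11.68
tool_pos: [0.5588, 0.2564, 0.1224]
tool_rot: [0.0, 0.812, 0.583, 0.0]
wrist_force: [0.1, -0.5, -1.2]
gripper_width: 0.248
grip_force: 29.9
```

send_rows --motion '[{"x": -5,"y": 1,"z": 0,"rx": 0,"ry": 0,"rz": 0,"jaw": 1},{"x": -10,"y": 2,"z": 0,"rx": 0,"ry": 0,"rz": -0.05,"jaw": 1},{"x": -15,"y": 3,"z": 0,"rx": 0,"ry": 0,"rz": -0.1,"jaw": 1},{"x": -20,"y": 3.5,"z": 0,"rx": 0,"ry": 0,"rz": -0.14,"jaw": 1},{"x": -24,"y": 4,"z": 0,"rx": 0,"ry": 0,"rz": -0.14,"jaw": 1}]'

```text
time_s: 12.3
tool_pos: [0.5192, 0.0158, 0.122]
tool_rot: [0.0, 0.77, 0.638, -0.0]
wrist_force: [0.9, -0.4, -0.6]
gripper_width: 0.244
grip_force: 29.9
```

```bash
python3 - <<'E'
from h import *
p,T,o=state();print(p,o["gripper_width"]);go(.5175,-.003,.10,-1.757)
E
```

```text
[0.51919021 0.01575257 0.12197577] 0.24429159779037504
xyz cm [-1.87  0.18  2.2 ] r [-0.  0.  0.] rows 1.0
```

send_rows --motion '[{"x": -1.4,"y": 0.1,"z": 2,"rx": 0,"ry": 0,"rz": 0,"jaw": 1},{"x": -1.4,"y": 0.1,"z": 2,"rx": 0,"ry": 0,"rz": 0,"jaw": 1},{"x": -1.4,"y": 0.1,"z": 2,"rx": 0,"ry": 0,"rz": 0,"jaw": 1}]'

```text
time_s: 12.68
tool_pos: [0.5185, 0.0041, 0.1024]
tool_rot: [-0.0, 0.77, 0.638, 0.0]
wrist_force: [1.4, 0.2, -0.3]
gripper_width: 0.247
grip_force: 29.9
```

```bash
python3 - <<'E'
from m import *
p,T,o=state();print(p,o["gripper_width"]);go(.5175,-.003,.052,-1.757)
c=robot.camera("side"); a=robot.camera("scene"); pickle.dump((c,a),open("st.pkl","wb"))
u,v=map(int,proj(c,p)); f=lambda c:cv2.resize(c["pixels"][int(proj(c,p)[1])-45:int(proj(c,p)[1])+45,int(proj(c,p)[0])-45:int(proj(c,p)[0])+45],(396,396))
cv2.imwrite("pics/st.png",np.hstack([f(c),f(a)])[:,:,::-1])
E
```

```text
[0.51849857 0.00412413 0.10238957] 0.24664910948065757
xyz cm [-0.72  0.03  5.04] r [ 0. -0.  0.] rows 1.0
```

View pics/st.png

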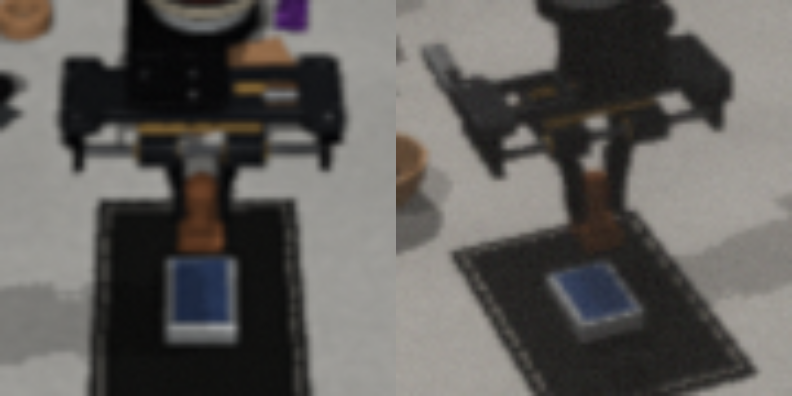

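The stamp hangs upright above the pad in both views. Lower and release.

send_rows --motion '[{"x": -0.7,"y": 0,"z": 1,"rx": 0,"ry": 0,"rz": 0,"jaw": 1},{"x": -0.7,"y": 0,"z": 3,"rx": 0,"ry": 0,"rz": 0,"jaw": 1},{"x": -0.7,"y": 0,"z": 4.5,"rx": 0,"ry": 0,"rz": 0,"jaw": 1},{"x": -0.7,"y": 0,"z": 4.8,"rx": 0,"ry": 0,"rz": 0,"jaw": 1},{"x": -0.7,"y": 0,"z": 4.8,"rx": 0,"ry": 0,"rz": 0,"jaw": 1}]'

```text
time_s: 13.4
tool_pos: [0.517, -0.0033, 0.054]
tool_rot: [-0.0, 0.77, 0.638, -0.0]
wrist_force: [-0.5, 0.5, -0.9]
gripper_width: 0.248
grip_force: 29.9
```

```bash
python3 - <<'E'
from m import *
p,T,o=state();print(p,o["wrist_force"]);go(.5175,-.003,.0515,-1.757)
E
```

```text
[ 0.51699936 -0.00326102  0.05396198] [-0.51213552  0.45468023 -0.88683154]
xyz cm [0.03 0.04 0.25] r [-0.  0.  0.] rows 1.0
```

send_rows --motion '[{"x": 0,"y": 0.05,"z": 0.15,"rx": 0,"ry": 0,"rz": 0,"jaw": 1},{"x": 0,"y": 0.05,"z": 0.25,"rx": 0,"ry": 0,"rz": 0,"jaw": 1},{"x": 0,"y": 0.05,"z": 0.25,"rx": 0,"ry": 0,"rz": 0,"jaw": 1}]'

```text
time_s: 13.78
tool_pos: [0.5176, -0.0034, 0.0518]
tool_rot: [0.0, 0.77, 0.638, 0.0]
wrist_force: [-1.1, 0.2, -0.2]
gripper_width: 0.251
grip_force: 29.9
```

send_rows --motion '[{"x": 0,"y": 0,"z": 0,"rx": 0,"ry": 0,"rz": 0,"jaw": 0.5},{"x": 0,"y": 0,"z": 0,"rx": 0,"ry": 0,"rz": 0,"jaw": 0.5},{"x": 0,"y": 0,"z": 0,"rx": 0,"ry": 0,"rz": 0,"jaw": 0.4},{"x": 0,"y": 0,"z": -4,"rx": 0,"ry": 0,"rz": 0,"jaw": 0.4},{"x": 0,"y": 0,"z": -10,"rx": 0,"ry": 0,"rz": 0,"jaw": 0}]'

```text
time_s: 14.4
tool_pos: [0.5155, -0.0031, 0.1505]
tool_rot: [-0.002, 0.77, 0.638, -0.002]
wrist_force: [1.1, -0.3, 0.6]
gripper_width: 0.642
grip_force: 0.0
```

```bash
python3 - <<'E'
from m import *
p,T,o=state();print(p)
M=go(.52,-.22,.25,-1.757); go(.575,-.3915,.12,-1.757)
E
```

```text
[ 0.51554986 -0.00310946  0.15053385]
xyz cm [-21.23   4.4   -9.97] r [-0.005  0.     0.   ] rows 4.0
xyz cm [-37.07  13.04   2.99] r [-0.005  0.     0.   ] rows 7.0
```

send_rows --motion '[{"x": -11,"y": 2,"z": -12,"rx": 0,"ry": 0,"rz": 0,"jaw": 0},{"x": -11,"y": 2,"z": -12,"rx": 0,"ry": 0,"rz": 0,"jaw": 0},{"x": -11,"y": 2,"z": -12,"rx": 0,"ry": 0,"rz": 0,"jaw": 0},{"x": -11,"y": 2,"z": -12,"rx": 0,"ry": 0,"rz": 0,"jaw": 0}]'

```text
time_s: 14.9
tool_pos: [0.5181, -0.1173, 0.2746]
tool_rot: [0.003, 0.771, 0.637, 0.001]
wrist_force: [0.0, 0.1, 0.1]
gripper_width: 0.984
grip_force: 0.0
```

```bash
python3 - <<'E'
from m import *
c=robot.camera("wrist");c=robot.camera("wrist"); pickle.dump(c,open("w7.pkl","wb"))
cv2.imwrite("pics/w7.png",cv2.resize(c["pixels"][:220,150:370],(660,600))[:,:,::-1])
go(.57,-.46,.22,-1.757)
E
```

```text
xyz cm [-32.93  11.67   5.04] r [-0.001 -0.001 -0.   ] rows 6.0
```

View pics/w7.png

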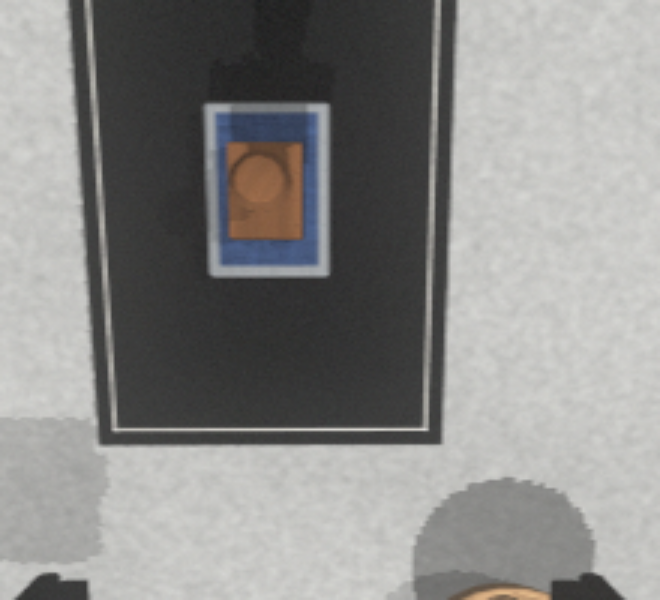

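Stamp block (265,190) stands squarely at the pad's middle (267,190). On to the jar.

send_rows --motion '[{"x": -16,"y": 6,"z": 2,"rx": 0,"ry": 0,"rz": 0,"jaw": 0},{"x": -16,"y": 6,"z": 2,"rx": 0,"ry": 0,"rz": 0,"jaw": 0},{"x": -16,"y": 6,"z": 2,"rx": 0,"ry": 0,"rz": 0,"jaw": 0}]'

```text
time_s: 15.38
tool_pos: [0.5458, -0.2836, 0.2486]
tool_rot: [-0.002, 0.769, 0.639, -0.0]
wrist_force: [-0.8, 0.8, -0.4]
gripper_width: 1.002
grip_force: 0.0
```

send_rows --motion '[{"x": -16,"y": 5.5,"z": 3,"rx": 0,"ry": 0,"rz": 0,"jaw": 0},{"x": -16,"y": 5.5,"z": 3,"rx": 0,"ry": 0,"rz": 0,"jaw": 0},{"x": -16,"y": 5.5,"z": 3,"rx": 0,"ry": 0,"rz": 0,"jaw": 0},{"x": -16,"y": 5.5,"z": 3,"rx": 0,"ry": 0,"rz": 0,"jaw": 0}]'

```text
time_s: 15.88
tool_pos: [0.5693, -0.4515, 0.2159]
tool_rot: [-0.004, 0.77, 0.638, -0.0]
wrist_force: [0.1, -0.3, -0.5]
gripper_width: 0.999
grip_force: 0.0
```

```bash
python3 - <<'E'
from m import *
print(state()[0])
c=robot.camera("wrist");c=robot.camera("wrist"); pickle.dump(c,open("w8.pkl","wb")); save(c,"w8.png")
u,v=proj(c,[.575,-.3915,.06]); cn,ce,st=blob(c,"dark",u,v); print(u,v,st,wrect(c,cn,.06)); q=cv2.minEnclosingCircle(cn); print(q,onz(c,*q[0],.06),tri(c,q[0],load("w4"),(140.3,168.8)))
go(.575,-.3915,.10,-1.757)
E
```

```text
[ 0.56925255 -0.45152114  0.2158759 ]
250.22113427775656 115.41289403569391 [ 234   98   37   40 1185] (array([ 0.57627   , -0.39409173], dtype=float32), np.float32(37.917328), np.float32(35.97339), np.float32(1.3835531))
((252.32168579101562, 117.30599212646484), 19.8511905670166) [ 0.57670252 -0.39369152  0.06      ] (array([ 0.57648757, -0.39389973,  0.0533207 ]), np.float64(0.0001591596014520731))
xyz cm [ 5.7  -0.57 11.89] r [-0.003 -0.003  0.001] rows 3.0
```

send_rows --motion '[{"x": 5.6,"y": -0.5,"z": 5,"rx": 0,"ry": 0,"rz": 0,"jaw": 0},{"x": 5.6,"y": -0.5,"z": 11,"rx": 0,"ry": 0,"rz": 0,"jaw": 0},{"x": 5.6,"y": -0.5,"z": 12,"rx": 0,"ry": 0,"rz": 0,"jaw": 0},{"x": 5.6,"y": -0.5,"z": 12,"rx": 0,"ry": 0,"rz": 0,"jaw": 0}]'

```text
time_s: 16.48
tool_pos: [0.5759, -0.3937, 0.1012]
tool_rot: [-0.001, 0.769, 0.639, -0.0]
wrist_force: [0.3, -0.0, -0.6]
gripper_width: 1.002
grip_force: 0.0
```

```bash
python3 - <<'E'
from m import *
print(state()[0]); go(.576,-.393,.018,-1.757)
E
```

```text
[ 0.57590085 -0.39371518  0.10119727]
xyz cm [0.06 0.01 8.32] r [-0.002 -0.001  0.001] rows 2.0
```

send_rows --motion '[{"x": 0,"y": 0,"z": 4,"rx": 0,"ry": 0,"rz": 0,"jaw": 0},{"x": 0,"y": 0,"z": 7.5,"rx": 0,"ry": 0,"rz": 0,"jaw": 0.3},{"x": 0,"y": 0,"z": 8.3,"rx": 0,"ry": 0,"rz": 0,"jaw": 0.3},{"x": 0,"y": 0,"z": 8.3,"rx": 0,"ry": 0,"rz": 0,"jaw": 0.4},{"x": 0,"y": 0,"z": 8.3,"rx": 0,"ry": 0,"rz": 0,"jaw": 0.4}]'

```text
time_s: 17.1
tool_pos: [0.5777, -0.3965, 0.0216]
tool_rot: [0.002, 0.77, 0.638, 0.0]
wrist_force: [0.1, -0.3, -0.5]
gripper_width: 0.647
grip_force: 0.0
```

send_rows --motion '[{"x": 0,"y": 0,"z": 0,"rx": 0,"ry": 0,"rz": 0,"jaw": 0.5},{"x": 0,"y": 0,"z": 0,"rx": 0,"ry": 0,"rz": 0,"jaw": 1},{"x": 0,"y": 0,"z": 0,"rx": 0,"ry": 0,"rz": 0,"jaw": 1},{"x": 0,"y": 0,"z": 0,"rx": 0,"ry": 0,"rz": 0,"jaw": 1}]'

```text
time_s: 17.6
tool_pos: [0.5764, -0.3953, 0.0195]
tool_rot: [0.0, 0.77, 0.638, 0.0]
wrist_force: [-1.4, 1.0, 6.0]
gripper_width: 0.453
grip_force: 30.0
```

```bash
python3 - <<'E'
from m import *
p,T,o=state();print(p,T.T@(np.array([.576,-.393,p[2]])-p)); go(.5312,.0744,.16,-1.757)
E
```

```text
[ 0.5764379  -0.39529581  0.01946633] [ 2.17529310e-03 -8.54744298e-04 -1.95244138e-06]
xyz cm [ 45.32 -13.12 -14.09] r [0.001 0.001 0.   ] rows 8.0
```

send_rows --motion '[{"x": 0,"y": 0,"z": -3,"rx": 0,"ry": 0,"rz": 0,"jaw": 1},{"x": 0,"y": 0,"z": -8,"rx": 0,"ry": 0,"rz": 0,"jaw": 1},{"x": 2,"y": -0.5,"z": -13,"rx": 0,"ry": 0,"rz": 0,"jaw": 1},{"x": 7,"y": -2,"z": -14,"rx": 0,"ry": 0,"rz": 0,"jaw": 1},{"x": 12,"y": -3.5,"z": -14,"rx": 0,"ry": 0,"rz": 0,"jaw": 1}]'

```text
time_s: 18.23
tool_pos: [0.5643, -0.27, 0.1601]
tool_rot: [0.001, 0.77, 0.638, 0.001]
wrist_force: [0.4, 0.4, -0.5]
gripper_width: 0.452
grip_force: 30.0
```

send_rows --motion '[{"x": 6,"y": -2,"z": 0,"rx": 0,"ry": 0,"rz": 0,"jaw": 1},{"x": 12,"y": -3.5,"z": 0,"rx": 0,"ry": 0,"rz": 0,"jaw": 1},{"x": 18,"y": -5,"z": 0,"rx": 0,"ry": 0,"rz": 0,"jaw": 1},{"x": 23,"y": -7,"z": 0,"rx": 0,"ry": 0,"rz": 0,"jaw": 1},{"x": 27,"y": -8,"z": 0,"rx": 0,"ry": 0,"rz": 0,"jaw": 1}]'

```text
time_s: 18.85
tool_pos: [0.534, 0.0119, 0.158]
tool_rot: [-0.0, 0.769, 0.639, -0.0]
wrist_force: [0.0, 0.3, 0.0]
gripper_width: 0.456
grip_force: 30.0
```

```bash
python3 - <<'E'
from m import *
p,T,o=state();print(p,o["gripper_width"]); go(.5312,.0744,.15,-1.757)
E
```

```text
[0.53401733 0.01187197 0.15802402] 0.45615108154103207
xyz cm [ 6.09 -1.43  0.8 ] r [-0.001 -0.     0.001] rows 2.0
```

send_rows --motion '[{"x": 4,"y": -1,"z": 0,"rx": 0,"ry": 0,"rz": 0,"jaw": 1},{"x": 5.5,"y": -1.4,"z": 0,"rx": 0,"ry": 0,"rz": 0,"jaw": 1},{"x": 5.5,"y": -1.4,"z": 3,"rx": 0,"ry": 0,"rz": 0,"jaw": 1},{"x": 5.5,"y": -1.4,"z": 5,"rx": 0,"ry": 0,"rz": 0,"jaw": 1},{"x": 5.5,"y": -1.4,"z": 5,"rx": 0,"ry": 0,"rz": 0,"jaw": 1}]'

```text
time_s: 19.48
tool_pos: [0.5299, 0.0657, 0.1065]
tool_rot: [-0.001, 0.77, 0.638, -0.002]
wrist_force: [-0.8, -0.6, -0.5]
gripper_width: 0.454
grip_force: 30.0
```

```bash
python3 - <<'E'
from m import *
p,T,o=state();print(p,o["gripper_width"]); go(.5312,.0736,.0225,-1.757)
E
```

```text
[0.52988893 0.06569628 0.10645399] 0.45412699609045265
xyz cm [0.81 0.02 8.39] r [-0.004  0.001 -0.   ] rows 2.0
```

send_rows --motion '[{"x": 0.7,"y": 0,"z": 2,"rx": 0,"ry": 0,"rz": 0,"jaw": 1},{"x": 0.7,"y": 0,"z": 5,"rx": 0,"ry": 0,"rz": 0,"jaw": 1},{"x": 0.7,"y": 0,"z": 7.5,"rx": 0,"ry": 0,"rz": 0,"jaw": 1},{"x": 0.7,"y": 0,"z": 8,"rx": 0,"ry": 0,"rz": 0,"jaw": 1},{"x": 0.7,"y": 0,"z": 8,"rx": 0,"ry": 0,"rz": 0,"jaw": 1}]'

```text
time_s: 20.1
tool_pos: [0.5336, 0.0728, 0.0294]
tool_rot: [0.0, 0.77, 0.638, 0.0]
wrist_force: [0.3, -0.6, 0.0]
gripper_width: 0.454
grip_force: 30.0
```

```bash
python3 - <<'E'
from m import *
p,T,o=state();print(p,o["wrist_force"]); go(.5312,.0736,.0225,-1.757)
E
```

```text
[0.53356634 0.07280898 0.02939674] [ 0.25684166 -0.60220937  0.02300421]
xyz cm [ 0.03 -0.25  0.69] r [ 0.001 -0.    -0.   ] rows 1.0
```

send_rows --motion '[{"x": 0,"y": -0.15,"z": 0.3,"rx": 0,"ry": 0,"rz": 0,"jaw": 1},{"x": 0,"y": -0.15,"z": 0.5,"rx": 0,"ry": 0,"rz": 0,"jaw": 1},{"x": 0,"y": -0.15,"z": 0.5,"rx": 0,"ry": 0,"rz": 0,"jaw": 1}]'

```text
time_s: 20.48
tool_pos: [0.5315, 0.0734, 0.0238]
tool_rot: [0.0, 0.77, 0.638, 0.0]
wrist_force: [0.3, 0.4, -0.6]
gripper_width: 0.456
grip_force: 30.0
```

```bash
python3 - <<'E'
from m import *
p,T,o=state();print(p,o["wrist_force"]); go(.5312,.0736,.0225,-1.757)
E
```

```text
[0.53152286 0.07339448 0.02380436] [ 0.30498993  0.36007944 -0.58693323]
xyz cm [ 0.01 -0.04  0.13] r [ 0. -0.  0.] rows 1.0
```

send_rows --motion '[{"x": 0,"y": 0,"z": 0.1,"rx": 0,"ry": 0,"rz": 0,"jaw": 1},{"x": 0,"y": 0,"z": 0.1,"rx": 0,"ry": 0,"rz": 0,"jaw": 0.3},{"x": 0,"y": 0,"z": 0.1,"rx": 0,"ry": 0,"rz": 0,"jaw": 0.2},{"x": 0,"y": 0,"z": 0,"rx": 0,"ry": 0,"rz": 0,"jaw": 0.1},{"x": 0,"y": 0,"z": -5,"rx": 0,"ry": 0,"rz": 0,"jaw": 0}]'

```text
time_s: 21.1
tool_pos: [0.5275, 0.0733, 0.0701]
tool_rot: [-0.003, 0.77, 0.638, -0.004]
wrist_force: [0.9, 0.5, 1.7]
gripper_width: 0.822
grip_force: 0.0
```

send_rows --motion '[{"x": 0,"y": 0,"z": -6,"rx": 0,"ry": 0,"rz": 0,"jaw": 0},{"x": 3,"y": -2,"z": -7,"rx": 0,"ry": 0,"rz": 0,"jaw": 0},{"x": 8,"y": -5,"z": -7,"rx": 0,"ry": 0,"rz": 0,"jaw": 0},{"x": 13,"y": -8,"z": -7,"rx": 0,"ry": 0,"rz": 0,"jaw": 0}]'

```text
time_s: 21.6
tool_pos: [0.4766, 0.2171, 0.1443]
tool_rot: [0.0, 0.77, 0.638, 0.001]
wrist_force: [0.8, 0.4, -0.1]
gripper_width: 0.994
grip_force: 0.0
```

```bash
python3 - <<'E'
from m import *
p,T,o=state();print(p); go(.4303,.3815,.09,-1.757)
E
```

```text
[0.47663422 0.21711666 0.14431059]
xyz cm [15.28 -7.62  5.43] r [ 0.001 -0.001 -0.001] rows 3.0
```

send_rows --motion '[{"x": 15,"y": -7.5,"z": 5,"rx": 0,"ry": 0,"rz": 0,"jaw": 0},{"x": 15,"y": -7.5,"z": 5,"rx": 0,"ry": 0,"rz": 0,"jaw": 0},{"x": 15,"y": -7.5,"z": 5,"rx": 0,"ry": 0,"rz": 0,"jaw": 0},{"x": 15,"y": -7.5,"z": 5,"rx": 0,"ry": 0,"rz": 0,"jaw": 0},{"x": 15,"y": -7.5,"z": 5,"rx": 0,"ry": 0,"rz": 0,"jaw": 0}]'

```text
time_s: 22.22
tool_pos: [0.4309, 0.377, 0.0936]
tool_rot: [0.0, 0.769, 0.639, -0.0]
wrist_force: [0.2, -0.2, 0.2]
gripper_width: 0.996
grip_force: 0.0
```

```bash
python3 - <<'E'
from m import *
p,T,o=state();print(p); go(.4303,.3815,.0115,-1.757)
E
```

```text
[0.43089244 0.37701081 0.09356321]
xyz cm [ 0.43 -0.14  8.21] r [0.    0.001 0.001] rows 2.0
```

send_rows --motion '[{"x": 0.4,"y": -0.1,"z": 4,"rx": 0,"ry": 0,"rz": 0,"jaw": 0},{"x": 0.4,"y": -0.1,"z": 7.5,"rx": 0,"ry": 0,"rz": 0,"jaw": 0},{"x": 0.4,"y": -0.1,"z": 8.1,"rx": 0,"ry": 0,"rz": 0,"jaw": 0.1},{"x": 0.4,"y": -0.1,"z": 8.1,"rx": 0,"ry": 0,"rz": 0,"jaw": 0.3},{"x": 0.4,"y": -0.1,"z": 8.1,"rx": 0,"ry": 0,"rz": 0,"jaw": 0.3}]'

```text
time_s: 22.85
tool_pos: [0.4323, 0.3818, 0.0146]
tool_rot: [0.0, 0.77, 0.638, 0.002]
wrist_force: [-0.3, 0.0, -0.2]
gripper_width: 0.763
grip_force: 0.0
```

send_rows --motion '[{"x": 0,"y": 0,"z": 0,"rx": 0,"ry": 0,"rz": 0,"jaw": 0.5},{"x": 0,"y": 0,"z": 0,"rx": 0,"ry": 0,"rz": 0,"jaw": 1},{"x": 0,"y": 0,"z": 0,"rx": 0,"ry": 0,"rz": 0,"jaw": 1},{"x": 0,"y": 0,"z": 0,"rx": 0,"ry": 0,"rz": 0,"jaw": 1}]'

```text
time_s: 23.35
tool_pos: [0.4312, 0.3818, 0.0136]
tool_rot: [0.0, 0.77, 0.638, 0.001]
wrist_force: [-1.1, -1.1, 5.9]
gripper_width: 0.592
grip_force: 30.0
```

```bash
python3 - <<'E'
from m import *
p,T,o=state();print(p,T.T@(np.array([.4303,.3815,p[2]])-p)); go(.36,.1,.17,-1.757); go(.5019,-.0810,.17,-1.757)
E
```

```text
[0.43124818 0.38177879 0.01364969] [-4.49198526e-04 -8.80332479e-04 -1.42559471e-06]
xyz cm [-28.99  -1.78 -15.67] r [ 0.001 -0.001  0.   ] rows 6.0
xyz cm [-44.16  15.51 -15.66] r [ 0.001 -0.001  0.   ] rows 8.0
```

send_rows --motion '[{"x": 0,"y": 0,"z": -3,"rx": 0,"ry": 0,"rz": 0,"jaw": 1},{"x": 0,"y": 0,"z": -8,"rx": 0,"ry": 0,"rz": 0,"jaw": 1},{"x": -2,"y": 0.5,"z": -13,"rx": 0,"ry": 0,"rz": 0,"jaw": 1},{"x": -7,"y": 2.5,"z": -15,"rx": 0,"ry": 0,"rz": 0,"jaw": 1},{"x": -12,"y": 4,"z": -15,"rx": 0,"ry": 0,"rz": 0,"jaw": 1}]'

```text
time_s: 23.98
tool_pos: [0.4494, 0.2556, 0.1653]
tool_rot: [0.001, 0.769, 0.639, 0.002]
wrist_force: [1.3, -0.8, -0.1]
gripper_width: 0.588
grip_force: 30.0
```

send_rows --motion '[{"x": -6,"y": 2,"z": 0,"rx": 0,"ry": 0,"rz": 0,"jaw": 1},{"x": -12,"y": 4,"z": 0,"rx": 0,"ry": 0,"rz": 0,"jaw": 1},{"x": -18,"y": 6,"z": 0,"rx": 0,"ry": 0,"rz": 0,"jaw": 1},{"x": -23,"y": 8.5,"z": 0,"rx": 0,"ry": 0,"rz": 0,"jaw": 1},{"x": -27,"y": 10,"z": 0,"rx": 0,"ry": 0,"rz": 0,"jaw": 1}]'

```text
time_s: 24.6
tool_pos: [0.4964, -0.0302, 0.1627]
tool_rot: [0.0, 0.77, 0.638, 0.0]
wrist_force: [1.0, 1.3, -0.6]
gripper_width: 0.583
grip_force: 30.0
```

```bash
python3 - <<'E'
from m import *
p,T,o=state();print(p,o["gripper_width"]); go(.5019,-.0810,.09,-1.757)
E
```

```text
[ 0.49639134 -0.03021844  0.16274744] 0.5830744594362227
xyz cm [-4.89  1.48  7.28] r [ 0.001  0.    -0.001] rows 2.0
```

send_rows --motion '[{"x": -3,"y": 1,"z": 0,"rx": 0,"ry": 0,"rz": 0,"jaw": 1},{"x": -4.5,"y": 1.4,"z": 0,"rx": 0,"ry": 0,"rz": 0,"jaw": 1},{"x": -4.5,"y": 1.4,"z": 4,"rx": 0,"ry": 0,"rz": 0,"jaw": 1},{"x": -4.5,"y": 1.4,"z": 7,"rx": 0,"ry": 0,"rz": 0,"jaw": 1},{"x": -4.5,"y": 1.4,"z": 7,"rx": 0,"ry": 0,"rz": 0,"jaw": 1}]'

```text
time_s: 25.22
tool_pos: [0.499, -0.0733, 0.09]
tool_rot: [-0.003, 0.769, 0.639, -0.002]
wrist_force: [-0.2, -0.1, -0.2]
gripper_width: 0.584
grip_force: 30.0
```

```bash
python3 - <<'E'
from m import *
p,T,o=state();print(p,o["gripper_width"]); go(.5019,-.0810,.0165,-1.757)
E
```

```text
[ 0.49902413 -0.07326121  0.08996577] 0.5835472921969612
xyz cm [-0.71  0.47  7.34] r [-0.006 -0.001  0.001] rows 2.0
```

send_rows --motion '[{"x": -0.7,"y": 0.4,"z": 2,"rx": 0,"ry": 0,"rz": 0,"jaw": 1},{"x": -0.7,"y": 0.4,"z": 5,"rx": 0,"ry": 0,"rz": 0,"jaw": 1},{"x": -0.7,"y": 0.4,"z": 6.8,"rx": 0,"ry": 0,"rz": 0,"jaw": 1},{"x": -0.7,"y": 0.4,"z": 7,"rx": 0,"ry": 0,"rz": 0,"jaw": 1},{"x": -0.7,"y": 0.4,"z": 7,"rx": 0,"ry": 0,"rz": 0,"jaw": 1}]'

```text
time_s: 25.85
tool_pos: [0.5049, -0.0823, 0.0235]
tool_rot: [0.001, 0.77, 0.639, 0.0]
wrist_force: [0.7, -0.4, 0.4]
gripper_width: 0.587
grip_force: 30.0
```

```bash
python3 - <<'E'
from m import *
p,T,o=state();print(p,o["wrist_force"]); go(.5019,-.0810,.0165,-1.757)
E
```

```text
[ 0.50491741 -0.08231101  0.02350392] [ 0.65264082 -0.42627106  0.37887753]
xyz cm [ 0.07 -0.32  0.7 ] r [0.001 0.    0.001] rows 1.0
```

send_rows --motion '[{"x": 0.05,"y": -0.25,"z": 0.3,"rx": 0,"ry": 0,"rz": 0,"jaw": 1},{"x": 0.05,"y": -0.25,"z": 0.5,"rx": 0,"ry": 0,"rz": 0,"jaw": 1},{"x": 0.05,"y": -0.25,"z": 0.5,"rx": 0,"ry": 0,"rz": 0,"jaw": 1}]'

```text
time_s: 26.22
tool_pos: [0.5018, -0.0813, 0.0176]
tool_rot: [0.0, 0.77, 0.638, 0.0]
wrist_force: [-0.4, 1.0, -0.8]
gripper_width: 0.587
grip_force: 30.0
```

```bash
python3 - <<'E'
from m import *
p,T,o=state();print(p,o["wrist_force"]); go(.5019,-.0810,.0165,-1.757)
E
```

```text
[ 0.50177894 -0.08132713  0.01763905] [-0.39500349  1.00670678 -0.78651631]
xyz cm [0.03 0.01 0.11] r [0. 0. 0.] rows 1.0
```

send_rows --motion '[{"x": 0,"y": 0,"z": 0.1,"rx": 0,"ry": 0,"rz": 0,"jaw": 1},{"x": 0,"y": 0,"z": 0.1,"rx": 0,"ry": 0,"rz": 0,"jaw": 0.2},{"x": 0,"y": 0,"z": 0.1,"rx": 0,"ry": 0,"rz": 0,"jaw": 0.1},{"x": 0,"y": 0,"z": 0,"rx": 0,"ry": 0,"rz": 0,"jaw": 0.1},{"x": 0,"y": 0,"z": -5,"rx": 0,"ry": 0,"rz": 0,"jaw": 0.1}]'

```text
time_s: 26.85
tool_pos: [0.498, -0.0802, 0.0642]
tool_rot: [-0.004, 0.77, 0.638, -0.003]
wrist_force: [0.5, 0.3, 0.6]
gripper_width: 0.879
grip_force: 0.0
```

send_rows --motion '[{"x": 0,"y": 0,"z": -27,"rx": 0,"ry": 0,"rz": 0,"jaw": 0},{"x": 0,"y": 0,"z": -27,"rx": 0,"ry": 0,"rz": 0,"jaw": 0},{"x": 0,"y": 0,"z": -27,"rx": 0,"ry": 0,"rz": 0,"jaw": 0},{"x": 0,"y": 0,"z": -27,"rx": 0,"ry": 0,"rz": 0,"jaw": 0},{"x": 0,"y": 0,"z": -27,"rx": 0,"ry": 0,"rz": 0,"jaw": 0}]'

```text
time_s: 27.48
tool_pos: [0.5033, -0.0818, 0.3429]
tool_rot: [0.003, 0.77, 0.638, 0.002]
wrist_force: [-0.3, -0.1, 0.1]
gripper_width: 0.997
grip_force: 0.0
```

```bash
python3 - <<'E'
from m import *
p,T,o=state();print(p)
c=robot.camera("wrist");c=robot.camera("wrist"); pickle.dump(c,open("w9.pkl","wb")); save(c,"w9.png")
y=np.array([.185,.983]);x=np.array([.983,-.185]);m=np.array([.5163,-.0035])
for n,k,z,q in(("jar","dark",.063,.079),("tape","brown",.023,-.079),("stamp","brown",.05,0)):
    w=m+q*y; u,v=proj(c,[*w,z]); print(n,u,v)
    cn,ce,st=blob(c,k,u,v); e=cv2.minEnclosingCircle(cn)[0]; g=onz(c,*e,z)[:2]-m; print(st,g@x,g@y)
g=onz(c,*ce,.03)
go(.42,.15,.3,-1.757)
E
```

```text
[ 0.50331647 -0.08177504  0.3429212 ]
jar 252.18508197847598 33.18915740276478
[  199    13   108   155 11549] 0.000198928991276685 0.012804281031114355
tape 252.63691086293198 150.12825259186894
[237 133  33  33 628] 0.0009560182397593264 -0.07767395830136345
stamp 252.41505981980413 96.70242567434057
[244  84  20  28 559] 0.0015214961577707429 -0.0010784774299537614
xyz cm [ 21.24 -12.45   3.95] r [0.005 0.001 0.   ] rows 4.0
```

View pics/w9.png

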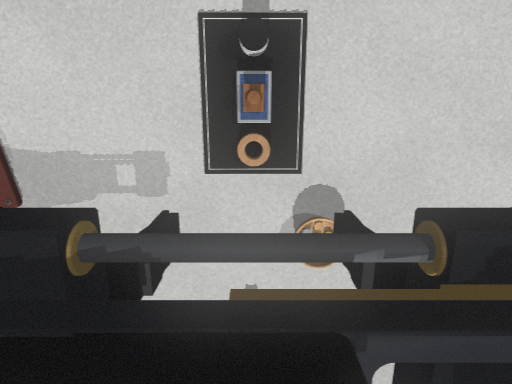

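The picture shows jar (254,40), pad with stamp (254,97) and tape (254,150) in line on the mat. Now the stapler.

```bash
python3 - <<'E'
from m import *
go(.34,.19,.2,-2.37)
E
```

```text
xyz cm [ 23.7 -21.1  13.9] r [ 0.005 -0.001  0.613] rows 6.0
```

send_rows --motion '[{"x": 12,"y": -10.5,"z": 4,"rx": 0,"ry": 0,"rz": 0,"jaw": 0.3},{"x": 12,"y": -10.5,"z": 4,"rx": 0,"ry": 0,"rz": 0,"jaw": 0.3},{"x": 12,"y": -10.5,"z": 4,"rx": 0,"ry": 0,"rz": 0,"jaw": 0.3}]'

```text
time_s: 27.95
tool_pos: [0.4179, 0.0578, 0.2936]
tool_rot: [-0.002, 0.769, 0.639, -0.002]
wrist_force: [-0.0, -0.0, -0.1]
gripper_width: 0.756
grip_force: 0.0
```

send_rows --motion '[{"x": 11.5,"y": -10.5,"z": 9,"rx": 0,"ry": 0,"rz": 0.61,"jaw": 0.3},{"x": 11.5,"y": -10.5,"z": 9,"rx": 0,"ry": 0,"rz": 0.61,"jaw": 0.3},{"x": 11.5,"y": -10.5,"z": 9,"rx": 0,"ry": 0,"rz": 0.61,"jaw": 0.3},{"x": 11.5,"y": -10.5,"z": 9,"rx": 0,"ry": 0,"rz": 0.61,"jaw": 0.3},{"x": 11.5,"y": -10.5,"z": 9,"rx": 0,"ry": 0,"rz": 0.61,"jaw": 0.3}]'

```text
time_s: 28.58
tool_pos: [0.3364, 0.1885, 0.2044]
tool_rot: [-0.0, 0.925, 0.379, -0.003]
wrist_force: [1.1, -0.2, -0.3]
gripper_width: 0.702
grip_force: 0.0
```

```bash
python3 - <<'E'
from m import *
p,T,o=state();print(p,yaw())
c=robot.camera("wrist");c=robot.camera("wrist"); pickle.dump(c,open("w10.pkl","wb")); save(c,"w10.png")
u,v=proj(c,[.373,.235,.041]);cn,ce,st=blob(c,"dark",u,v); r=wrect(c,cn,.041);print(u,v,st,r)
print(tri(c,cv2.minAreaRect(cn)[0],load("w2"),(264.5,23.5)))
E
```

```text
[0.33644343 0.18846384 0.20442152] -2.3633918099756883
246.8208956419509 114.7990219673399 [ 235   74   26   80 1892] (array([0.37309533, 0.23519027], dtype=float32), np.float32(78.47297), np.float32(24.486307), np.float32(0.73368794))
(array([0.37332036, 0.23583138, 0.02462517]), np.float64(0.0005385426013927438))
```

View pics/w10.png

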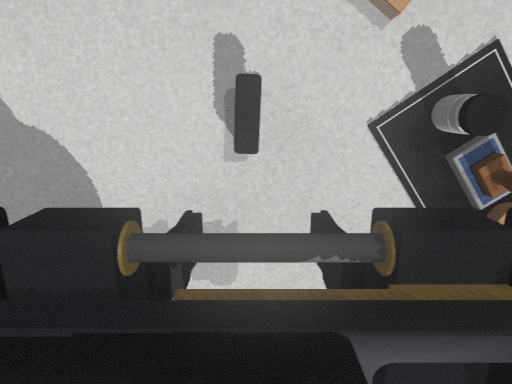

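The stapler is upright at (247,114), long axis nearly vertical in the image.

```bash
python3 - <<'E'
from m import *
go(.373,.2353,.09,-2.408)
E
```

```text
xyz cm [ 5.81 -0.94 11.63] r [-0.001  0.002  0.044] rows 3.0
```

send_rows --motion '[{"x": 5.7,"y": -0.9,"z": 11,"rx": 0,"ry": 0,"rz": 0.045,"jaw": 0.3},{"x": 5.7,"y": -0.9,"z": 11,"rx": 0,"ry": 0,"rz": 0.045,"jaw": 0.3},{"x": 5.7,"y": -0.9,"z": 11,"rx": 0,"ry": 0,"rz": 0.045,"jaw": 0.3},{"x": 5.7,"y": -0.9,"z": 11,"rx": 0,"ry": 0,"rz": 0.045,"jaw": 0.3}]'

```text
time_s: 29.18
tool_pos: [0.3741, 0.2342, 0.0983]
tool_rot: [0.0, 0.934, 0.357, 0.0]
wrist_force: [0.4, -0.2, 0.9]
gripper_width: 0.705
grip_force: 0.0
```

```bash
python3 - <<'E'
from m import *
print(state()[0]);go(.373,.2353,.022,-2.408)
E
```

```text
[0.37410027 0.23419681 0.09830074]
xyz cm [-0.01 -0.16  7.63] r [ 0.    -0.    -0.004] rows 2.0
```

send_rows --motion '[{"x": 0,"y": -0.1,"z": 4,"rx": 0,"ry": 0,"rz": 0,"jaw": 0.3},{"x": 0,"y": -0.1,"z": 7,"rx": 0,"ry": 0,"rz": 0,"jaw": 0.3},{"x": 0,"y": -0.1,"z": 7.6,"rx": 0,"ry": 0,"rz": 0,"jaw": 0.4},{"x": 0,"y": -0.1,"z": 7.6,"rx": 0,"ry": 0,"rz": 0,"jaw": 0.5},{"x": 0,"y": -0.1,"z": 7.6,"rx": 0,"ry": 0,"rz": 0,"jaw": 0.6}]'

```text
time_s: 29.8
tool_pos: [0.3745, 0.2361, 0.0238]
tool_rot: [-0.0, 0.934, 0.357, 0.002]
wrist_force: [0.3, -0.8, -0.4]
gripper_width: 0.471
grip_force: 0.0
```

send_rows --motion '[{"x": 0,"y": 0,"z": 0,"rx": 0,"ry": 0,"rz": 0,"jaw": 0.7},{"x": 0,"y": 0,"z": 0,"rx": 0,"ry": 0,"rz": 0,"jaw": 1},{"x": 0,"y": 0,"z": 0,"rx": 0,"ry": 0,"rz": 0,"jaw": 1},{"x": 0,"y": 0,"z": 0,"rx": 0,"ry": 0,"rz": 0,"jaw": 1}]'

```text
time_s: 30.3
tool_pos: [0.3732, 0.2358, 0.0223]
tool_rot: [0.0, 0.934, 0.357, 0.0]
wrist_force: [-0.5, -0.9, 6.3]
gripper_width: 0.293
grip_force: 30.0
```

```bash
python3 - <<'E'
from m import *
p,T,o=state();print(p,o["gripper_width"],T.T@(np.array([.3731,.2352,p[2]])-p),yaw());go(.5975,.242,.13,.132-np.pi)
E
```

```text
[0.37318505 0.23575375 0.02226166] 0.2931558746493987 [-4.32643473e-04  3.55941144e-04 -2.15194978e-07] -2.4116282384255876
xyz cm [ 17.14  14.5  -10.76] r [ 0.    -0.001  0.598] rows 4.0
```

send_rows --motion '[{"x": 0,"y": 0,"z": -3,"rx": 0,"ry": 0,"rz": 0,"jaw": 1},{"x": 0,"y": 0,"z": -8,"rx": 0,"ry": 0,"rz": 0,"jaw": 1},{"x": 4,"y": 3.5,"z": -10.5,"rx": 0,"ry": 0,"rz": 0.1,"jaw": 1},{"x": 8,"y": 7,"z": -10.5,"rx": 0,"ry": 0,"rz": 0.25,"jaw": 1},{"x": 12,"y": 10,"z": -10.5,"rx": 0,"ry": 0,"rz": 0.4,"jaw": 1}]'

```text
time_s: 30.92
tool_pos: [0.5306, 0.241, 0.127]
tool_rot: [-0.0, 0.987, 0.162, 0.001]
wrist_force: [0.1, -0.5, -0.2]
gripper_width: 0.295
grip_force: 30.0
```

```bash
python3 - <<'E'
from m import *
print(state()[0]);go(.5975,.242,.13,.132-np.pi)
E
```

```text
[0.53059794 0.24096205 0.12702507]
xyz cm [ 6.37  2.04 -0.29] r [-0.    -0.001  0.193] rows 2.0
```

send_rows --motion '[{"x": 3,"y": 1,"z": 0,"rx": 0,"ry": 0,"rz": 0.1,"jaw": 1},{"x": 5.5,"y": 1.8,"z": 0,"rx": 0,"ry": 0,"rz": 0.19,"jaw": 1},{"x": 6,"y": 1.9,"z": 2,"rx": 0,"ry": 0,"rz": 0.19,"jaw": 1},{"x": 6,"y": 1.9,"z": 4,"rx": 0,"ry": 0,"rz": 0.19,"jaw": 1},{"x": 6,"y": 1.9,"z": 4,"rx": 0,"ry": 0,"rz": 0.19,"jaw": 1}]'

```text
time_s: 31.55
tool_pos: [0.5877, 0.2418, 0.0823]
tool_rot: [0.001, 0.997, 0.071, -0.004]
wrist_force: [-1.0, 0.0, -1.0]
gripper_width: 0.292
grip_force: 30.0
```

```bash
python3 - <<'E'
from m import *
print(state()[0]);go(.5975,.242,.0465,.132-np.pi)
E
```

```text
[0.5877405  0.24183082 0.08226739]
xyz cm [1.   0.12 3.57] r [0.001 0.008 0.009] rows 1.0
```

send_rows --motion '[{"x": 0.8,"y": 0.1,"z": 1.5,"rx": 0,"ry": 0,"rz": 0.005,"jaw": 1},{"x": 0.8,"y": 0.1,"z": 2.5,"rx": 0,"ry": 0,"rz": 0.005,"jaw": 1},{"x": 0.8,"y": 0.1,"z": 2.5,"rx": 0,"ry": 0,"rz": 0.005,"jaw": 1},{"x": 0.8,"y": 0.1,"z": 2.5,"rx": 0,"ry": 0,"rz": 0.005,"jaw": 1}]'

```text
time_s: 32.05
tool_pos: [0.5999, 0.2426, 0.0618]
tool_rot: [-0.0, 0.998, 0.067, 0.0]
wrist_force: [-0.1, 0.7, -1.2]
gripper_width: 0.295
grip_force: 30.0
```

```bash
python3 - <<'E'
from m import *
print(state()[0],state()[2]["wrist_force"]);go(.5975,.242,.0465,.132-np.pi)
E
```

```text
[0.59985738 0.24264738 0.06180958] [-0.08002644  0.6767338  -1.24991871]
xyz cm [-0.24  0.03  1.53] r [-0.    -0.     0.003] rows 1.0
```

send_rows --motion '[{"x": -0.15,"y": 0,"z": 0.8,"rx": 0,"ry": 0,"rz": 0,"jaw": 1},{"x": -0.15,"y": 0,"z": 1.3,"rx": 0,"ry": 0,"rz": 0,"jaw": 1},{"x": -0.15,"y": 0,"z": 1.4,"rx": 0,"ry": 0,"rz": 0,"jaw": 1},{"x": -0.15,"y": 0,"z": 1.4,"rx": 0,"ry": 0,"rz": 0,"jaw": 1}]'

```text
time_s: 32.55
tool_pos: [0.5982, 0.2423, 0.0474]
tool_rot: [0.0, 0.998, 0.067, -0.0]
wrist_force: [-0.7, 0.5, -0.2]
gripper_width: 0.295
grip_force: 30.0
```

```bash
python3 - <<'E'
from m import *
print(state()[0],state()[2]["wrist_force"]);go(.5975,.242,.0465,.132-np.pi)
E
```

```text
[0.59815872 0.24234698 0.04737684] [-0.67323571  0.51540136 -0.23590369]
xyz cm [-0.07  0.03  0.09] r [0.    0.    0.003] rows 1.0
```

send_rows --motion '[{"x": 0,"y": 0,"z": 0.1,"rx": 0,"ry": 0,"rz": 0,"jaw": 1},{"x": 0,"y": 0,"z": 0.1,"rx": 0,"ry": 0,"rz": 0,"jaw": 0.5},{"x": 0,"y": 0,"z": 0.1,"rx": 0,"ry": 0,"rz": 0,"jaw": 0.3},{"x": 0,"y": 0,"z": 0,"rx": 0,"ry": 0,"rz": 0,"jaw": 0.3},{"x": 0,"y": 0,"z": -4,"rx": 0,"ry": 0,"rz": 0,"jaw": 0.3}]'

```text
time_s: 33.17
tool_pos: [0.5952, 0.2415, 0.0841]
tool_rot: [0.001, 0.998, 0.067, -0.004]
wrist_force: [0.0, -0.3, 0.3]
gripper_width: 0.648
grip_force: 0.0
```

send_rows --motion '[{"x": 0,"y": 0,"z": -22,"rx": 0,"ry": 0,"rz": 0,"jaw": 0.3},{"x": 0,"y": 0,"z": -22,"rx": 0,"ry": 0,"rz": 0,"jaw": 0.3},{"x": 0,"y": 0,"z": -22,"rx": 0,"ry": 0,"rz": 0,"jaw": 0.3},{"x": 0,"y": 0,"z": -22,"rx": 0,"ry": 0,"rz": 0,"jaw": 0.3},{"x": 0,"y": 0,"z": -22,"rx": 0,"ry": 0,"rz": 0,"jaw": 0.3}]'

```text
time_s: 33.8
tool_pos: [0.5999, 0.2428, 0.3123]
tool_rot: [-0.001, 0.998, 0.067, 0.004]
wrist_force: [0.8, 0.0, -0.3]
gripper_width: 0.697
grip_force: 0.0
```

```bash
python3 - <<'E'
from m import *
p,T,o=state();print(p,o["time_s"])
c=robot.camera("wrist");c=robot.camera("wrist"); pickle.dump(c,open("w11.pkl","wb"))
u,v=proj(c,[.5975,.242,.065]);cn,ce,st=blob(c,"dark",u,v); print(u,v,st,wrect(c,cn,.065))
d=robot.camera("side"); pickle.dump(d,open("sd.pkl","wb"))
cv2.imwrite("pics/fin.png",np.hstack([c["pixels"][:230,90:420],cv2.resize(d["pixels"][120:280,190:350],(230,230))])[:,:,::-1])
E
```

```text
[0.59993704 0.24283596 0.31230346] 33.8
255.73040697132507 161.13226440947184 [ 247  130   19   59 1088] (array([0.5994827 , 0.24182075], dtype=float32), np.float32(77.11482), np.float32(23.830545), np.float32(0.12724851))
```

View pics/fin.png

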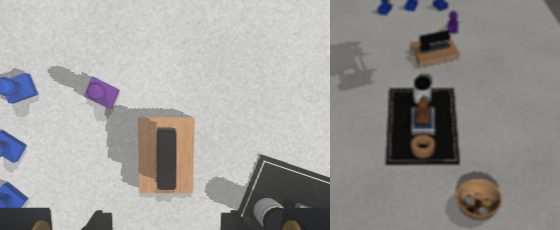

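```bash
python3 - <<'E'
from m import *
c=load("sd"); d=load("w10")
m=np.array([.5163,-.0035]);y=np.array([.185,.983]);x=np.array([.983,-.185])
print(proj(c,[.5309,.0742,.063]))
u,v=proj(d,[.5309,.0742,.063]); print(u,v)
im=d["pixels"][80:150,420:512]; h=cv2.cvtColor(d["pixels"],cv2.COLOR_RGB2HSV)
m2=((h[...,2]<45)).astype(np.uint8)
# white body left silhouette and base: bright low-saturation pixels near the jar
w=((h[...,2]>95)&(h[...,1]<40)).astype(np.uint8);w[:90]=0;w[136:]=0;w[:,:432]=0;w[:,505:]=0
n,l,st,ce=cv2.connectedComponentsWithStats(w);k=1+np.argmax(st[1:,4]);print(st[k],ce[k])
for q in ([.5309,.0742,.003],[.5309,.0742,.044]): print(proj(d,q))
E
```

```text
(np.float64(253.48025516218354), np.float64(175.4877450115837))
484.8881226285588 115.90509230766587
[432  94  45  40 949] [449.19072708 112.8967334 ]
(np.float64(446.73277419254987), np.float64(114.18000378769153))
(np.float64(471.2472135636352), np.float64(115.28835634286713))
```

```bash
python3 -c "
from bench import robot
print(robot.job_done())"
```

```text
the job is handed in; nothing more can be done
None
```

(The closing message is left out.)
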